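# Clamp the display case with a ratchet wrench

## Robot

A 6-joint arm with a two-finger parallel gripper is mounted at the origin on the work surface. World frame = base frame: x ahead of the robot, y to its left, z up, the work surface at z = 0. Lengths are in m, angles in rad, forces in N, time in s.
With the tool pointing down it reaches from about 0.35 to 0.975 m from the base axis. Payload 4.9 kg.
Tool frame: the origin (TCP) lies at the very end of the fingers, on their centre line; the grasp point (between the pads) lies 19 mm behind it (ctrl.pinch_z is the distance from the TCP to the grasp point, in m); z points along the fingers, y is the direction in which the jaws open and shut (so a half turn about z gives the same grasp; the last joint's range is limited). The gripper opens to 85 mm and grips with 20 to 120 N. Pads are 22 mm wide; open, the fingers measure 114 mm over their backs; the gripper's body (76 mm by 85 mm) begins 54 mm behind the grasp point. The pads swing forward as they close: fully open they stand 13 mm farther back than shut.
Start: joints at [-1.276, 0.053, 1.613, -0, 1.476, -0.119], TCP at [0.251, -0.572, 0.231] pointing down, gripper open.
Joint ranges: [-3.01, 3.01], [-1.01, 2.22], [0.06, 2.58], [-1.02, 4.17], [0.09, 2.62], [-3.14, 3.14]. Speed limits (rad/s): [2.57, 2.57, 3.14, 3.14, 3.14, 3.14].

## Interface

Orientations are given as a rotation vector (axis times angle).
In Python, from station import ctrl gives the robot as it stands.
- The arm moves only by the tool carry_out, never from a script. Its argument "series" is a list of rows, each a list of 7 numbers: the shift along the world's x, y, z each as a share of 0.025 m, from -1 to 1, then the turn, a rotation vector about the world's x, y, z each as a share of 0.1 rad, from -1 to 1, then the opening, from 0 (shut) to 1 (fully open). A call has 1 to 12 rows; each row shifts and turns the commanded pose from where the row before left it; what a row does not reach is not made up. A row lasts 1/10 s, in which the tool goes at most 50 mm and 8.59 degrees, less where a joint would pass 70% of its speed; a pose out of reach is approached as far as the arm can. A call with a number of a shift or a turn outside -1 to 1 is refused whole. A call with a gripper value outside its range is refused whole. The fingers move at their own pace and stop on an object; "grip_force" is the grip in N (left out, the last holds). Time passes only in rows, so rows that do not move let the fingers close. It gives the time, the measured TCP pose, the force and the opening at its end, in the units of the state.
- ctrl.get_obs(): the state, without advancing time (a new reading comes with each control period).
- ctrl.get_image(name): name is "side" or "top"; returns a dict with "frame" (400x640x3 uint8, blue, green, red), "fx", "fy", "cx", "cy" (pixels), "R" (3x3) and "t" (3): a world point X has camera coordinates R X + t. Camera axes: x right, y down, z forward; pixel columns grow to the right and rows downward; lengths in m; the calibration is good to about 2 mm. A picture is of the moment at which its call begins. There is no depth.
- ctrl.finish_job(): hands the job in, once; it reports no verdict.
Trained networks look in a picture, given as the dict that the camera call returned (one of the last four; its "shot" number tells which), for a name from the list of things; names that differ only in an ending like _2 or _b are one class to them, and where a whole thing is asked for, a point or a joint stands for the part that bears it (a point fixed in the world has none). Each returns a list of dicts, best first, with "p" (0 to 1); they miss things now and then, are a little off and sometimes report something else, mostly with a low value. They report only what shows in the picture. A call takes as long as a camera call. They do not tell look-alikes from the thing itself.
- ctrl.trace(picture, name): "mask" (400x640 bool, what is visible of it) and "rect" ([left, top, width, height] as shares, 0 to 1, of the picture: columns of its width, rows of its height, round what is visible of it).
- ctrl.mark_of(picture, name): "position" ([column, row] as shares, 0 to 1, of the picture: columns of its width, rows of its height: a listed point, or the origin of a listed thing).
The state is a dict: "t": time; "q": joint angles; "dq": joint speeds; "effort": joint torques, N m; "tool_pos": TCP position; "tool_rot": TCP orientation; "contact_force": force on the tool from outside, world axes, zero at the start; "wrist_torque": the same for the moment, N m; "opening": finger opening in m.
Only numpy, scipy, OpenCV 4.12 (cv2) and the standard library are available. Lean on these libraries where they do the work, as an engineer would, in place of code of your own. Each camera call takes 0.05 s, during which the arm holds its last target.

## Task

Secure the black display case in its earthquake restraint: take the ratchet wrench off the wooden blocks, fit it fully down over the square spindle, and swing it back and forth, without lifting it off, so that the jaw pushes the case up to the fence's rubber bumpers and clamps it there firmly, but gently enough not to crack the acrylic. Then let go, leaving the wrench on the spindle. Keep the gripper off the case, the jaw and the spindle, and leave the console and the dish alone.

Things in the scene. Friction and masses are not known exactly. Their poses are not given: they have to be found in the camera images.
- wrench_grip (a point): grip point of the steel ratchet ring wrench (0.4 kg), half-way up its handle (a bar 16 mm wide, 16 mm high, 52 to 196 mm from the bore's centre), 115 mm from the bore's centre. z up, x along the handle away from the head. It lies level on two wooden blocks 25 mm high, one under the head, one 148 to 183 mm from the bore: between them the handle is free underneath
- wrench_bore (a point): centre of the square through-hole (22.5 mm square) in the wrench's ring head (56 mm diameter, 18 mm high, underside level with the handle's), half-way up the head, 9 mm above its underside. Its x and y axes are square to the hole's sides and turn with the hole, which can stand at any angle to the handle; it looks the same every quarter turn
- wrench_head (a point): same point as the bore's centre, but its axes are the handle's (x along the handle). Ratchet: seen from above, turning the handle clockwise takes the hole along; turning it anticlockwise slips with a light drag (under 0.15 Nm). It has 18 teeth, so up to 20 degrees of a clockwise stroke are lost before it bites, and 7 more by play on the spindle
- spindle_head (a point): top centre of the upright square steel spindle (20 mm square, 24 mm tall, then a 14 mm square tip 5 mm tall, this point on top) on an aluminium housing 56 mm square, top 44 mm above the ledge. Its x and y axes are square to the spindle's sides and turn with it. Fully fitted, the wrench rests on the housing and the bore's centre is 20 mm below this point
- jaw_face (a point): top centre of the face of the upright steel jaw (100 mm wide), top 52 mm above the ledge, which looks along its own y axis at the case. It starts 50 mm from the spindle's axis. The handle can swing freely over the half circle on the spindle's other side, 75 degrees either way from this point's -y direction
- case_center (a point): centre of the black acrylic display case with clip-on lid, 140 mm along x, 115 mm along y, 90 mm high, 1.3 kg, loose on an 8 mm steel base plate between jaw and fence, a gap on each side. It slides at about 10 N. It cracks if the jaw presses with over 150 N; firm means over 20 N left when the wrench is let go. Once it meets the bumpers the turning force rises steeply
- fence_face (a point): top centre of the fixed steel fence's face (120 mm wide, top 53 mm above the ledge), which looks along its own -y axis at the case. Two round black rubber bumpers (18 mm across) are screwed out of this face, 1 to 8 mm proud, differently each time and not measured: the case stops against them
- spindle (a joint): turn of the spindle in rad, growing clockwise seen from above; 0 at the start. It takes a steady 0.35 Nm and stays about where it is left (the jaw then relaxes to at most 50 N). Each rad moves the jaw 10 mm to the fence, so each Nm above the steady 0.35 Nm is 100 N at the jaw. How far it must turn differs each time, about 1.8 to 3.5 rad
- console: green handheld games console, 75 x 145 x 18 mm, lying flat; origin at the centre of its underside; a bystander
- dish: round stainless steel dish, 124 mm across, 24 mm high, with three grey cartridges in it; origin at the centre of its underside; a bystander
Not all that is in view belongs to the job. Leave any orange or red look-alike of the part that bears wrench_grip alone.

How it is judged:
On the way, in this order (a step that is already met when the one before it is completed fails the run):
1. the wrench is fitted fully down over the spindle (horizontal distance between wrench_bore and spindle_head below 0.005 m and z of wrench_bore in the frame of spindle_head below -0.014 m), for 0.2 s.
2. the jaw has pushed the case up to the fence's bumpers and clamps it (contact force between jaw and case above 20 N and y of case_center in the frame of fence_face above -0.067 m), for 0.1 s.
At the end, for the whole second after the job is handed in: the case is against the fence's bumpers (its centre less than 67 mm from the fence's face) and the jaw presses it with more than 20 N; the wrench is at rest, let go, still on the spindle (bore within 5 mm of its axis and at least 12 mm below its top) (all of step 2 and horizontal distance between wrench_bore and spindle_head below 0.005 m and z of wrench_bore in the frame of spindle_head below -0.012 m and linear speed of wrench below 0.02 m/s); the robot touches nothing.
It fails at once if the acrylic case is squeezed with more than 150 N (contact force between jaw and case above 150 N).
It fails at once if the wrench is lifted off the spindle between strokes (value of joint spindle above 0.5 rad and z of wrench_bore in the frame of spindle_head above 0 m).
It fails at once if the robot touches the case or the jaw or turns the spindle with its fingers (contact force between any of the arm, the fingers and case above 1.5 N or contact force between any of the fingers, the arm and jaw above 1.5 N or contact force between the fingers and spindle above 1.5 N).
It fails at once if the console or the dish is moved by more than 25 mm (distance of any of console, dish from where it was at the start of the episode above 0.025 m).
It also fails if it takes over 72 s, if anything falls off the work surface, if the arm or the gripper's body presses on something with over 40 N, if the wrist force passes 120 N, or if a joint passes its speed limit or range.

## Working session

There is one attempt and no reset: what is moved stays moved. The work goes in short steps, Python scripts to look and compute and a tool call to move; the robot and the scene stay as the last step left them, time stands still between calls to the robot, and variables do not carry over. Pictures are saved under pics/ and viewed, and the job is handed in when it is done.

Besides the shell and the picture viewer there is one more tool, called after "Call:" as name([rows], argument=value, ...), one row to a line, values as JSON. carry_out: Moves the arm, as the interface text tells. Shift numbers are shares of 0.025 m and turn numbers shares of 0.1 rad, none past 1 either way. Its arguments: {"type":"object","properties":{"series":{"type":"array"},"grip_force":{"type":"number"}},"required":["series"]}

```bash
ls; mkdir -p pics; python3 - <<'E'
from station import ctrl
import cv2,pickle
o=ctrl.get_obs();print({k:(o[k]) for k in o})
D={}
for n in("side","top"):
    im=ctrl.get_image(n);cv2.imwrite(f"pics/{n}0.png",im["frame"]);D[n]=im
    print(n,im["fx"],im["cx"],im["cy"],im["R"],im["t"])
    for k in["wrench_grip","wrench_bore","wrench_head","spindle_head","jaw_face","case_center","fence_face","console","dish"]:
        print(k,[( [round(r["position"][0]*640,1),round(r["position"][1]*400,1)],round(r["p"],2)) for r in ctrl.mark_of(im,k)[:4]])
pickle.dump(D,open("d0.pkl","wb"))
E
```

```text
pics
{'t': 0.0, 'q': array([-1.27596114e+00,  5.33522367e-02,  1.61429965e+00, -1.55181931e-06,
        1.47599828e+00, -1.19003311e-01]), 'dq': array([-0.00064931,  0.00016227, -0.00070688, -0.00211574,  0.00207961,
        0.00055889]), 'effort': array([-4.79882565e-04, -3.93680871e+01, -3.70178139e+01, -2.00533132e-04,
        7.14257068e-03,  2.41883580e-08]), 'tool_pos': array([ 0.25114439, -0.57163853,  0.23006251]), 'tool_rot': array([-3.07257195e+00, -6.45006338e-01,  2.86002986e-04]), 'contact_force': array([ 0.41854394,  1.13938645, -0.09536808]), 'wrist_torque': array([0.00112453, 0.02378904, 0.06787834]), 'opening': 0.08559449052074826}
side 374.6820851860394 319.9993611212821 195.33870554939895 [[-0.98762581 -0.15614994  0.01457553]
 [-0.09795644  0.54162898 -0.83489076]
 [ 0.12247361 -0.82598744 -0.55022265]] [0.51506184 0.17431777 1.05024223]
wrench_grip [([290.3, 166.2], 0.68), ([349.9, 188.5], 0.62), ([421.3, 181.2], 0.54)]
wrench_bore [([309.2, 156.1], 0.51), ([317.7, 179.4], 0.4), ([391.6, 172.3], 0.35)]
wrench_head [([315.9, 177.9], 0.97), ([392.0, 174.9], 0.78), 
[... 186 characters left out ...]
([271.0, 205.7], 0.92)]
top 472.00784810940837 314.8911169791777 202.25082126359524 [[ 0.00886637 -0.99995465  0.00347617]
 [-0.99400534 -0.00919235 -0.1089444 ]
 [ 0.10897141 -0.00248939 -0.99404177]] [-0.07525481  0.54914399  1.55818299]
wrench_grip [([402.0, 307.6], 0.91), ([405.6, 158.1], 0.8), ([363.0, 231.8], 0.67)]
wrench_bore [([368.3, 195.0], 0.61), ([433.1, 184.2], 0.6), ([411.5, 277.8], 0.39)]
wrench_head [([412.3, 275.6], 0.85), ([434.1, 178.4], 0.69), ([367.1, 196.6], 0.56)]
spindle_head [([292.2, 195.6], 0.52)]
jaw_face [([288.5, 196.6], 0.7), ([276.7, 191.9], 0.68)]
case_center []
fence_face [([230.7, 192.6], 0.72)]
console [([197.1, 249.4], 0.7)]
dish [([334.3, 152.3], 0.88)]
```

View pics/side0.png

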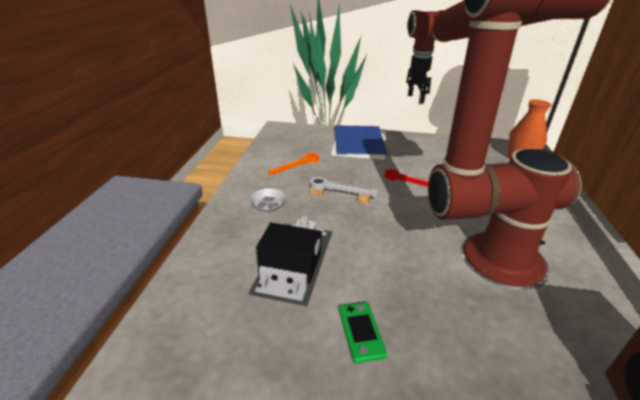

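View pics/top0.png

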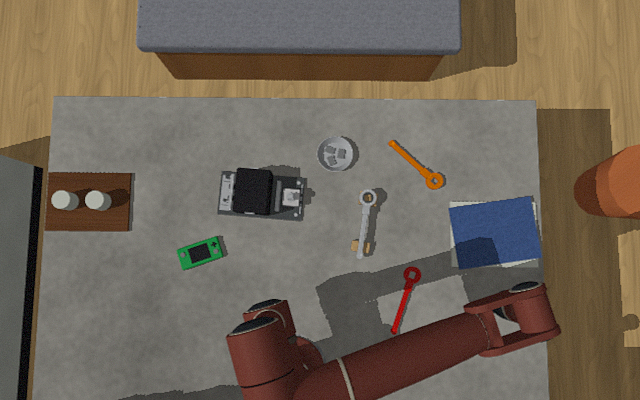

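```bash
python3 - <<'E'
import pickle,cv2
D=pickle.load(open("d0.pkl","rb"))
f=D["top"]["frame"];cv2.imwrite("pics/topc.png",cv2.resize(f[130:330,200:460],None,fx=3,fy=3,interpolation=cv2.INTER_CUBIC))
f=D["side"]["frame"];cv2.imwrite("pics/sidec.png",cv2.resize(f[130:300,240:450],None,fx=3.5,fy=3.5,interpolation=cv2.INTER_CUBIC))
E
```

```text
(no output)
```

View pics/topc.png

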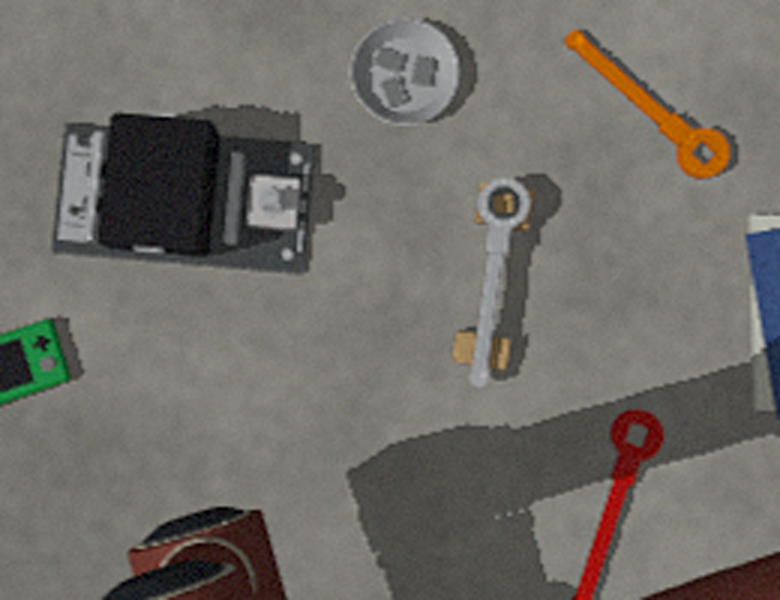

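View pics/sidec.png

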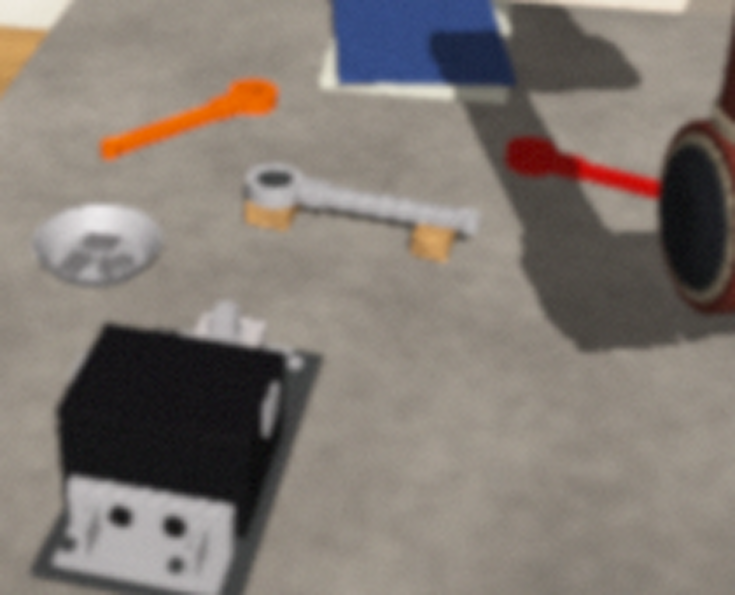

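The look-alikes, by pixel in the top view, are the orange wrench (grip ≈ 405,158), the red wrench (≈ 402,308) and the steel wrench on wooden blocks (head 367,197, handle end 360,256). The steel one matches the description, and the crop confirms it: grey, resting on the blocks. The fixture has the fence on the left (≈231,193), the black case in the middle, and the spindle on its housing on the right (≈292,196).

```bash
cat > h.py <<'E'
from station import ctrl
import cv2,numpy as np
def ray(im,px):
    R=np.array(im["R"]);t=np.array(im["t"])
    d=R.T@np.array([(px[0]-im["cx"])/im["fx"],(px[1]-im["cy"])/im["fy"],1.]);return -R.T@t,d
def atz(im,px,z):
    c,d=ray(im,px);return c+d*(z-c[2])/d[2]
def tri(a,pa,b,pb):
    c1,d1=ray(a,pa);c2,d2=ray(b,pb)
    s=np.linalg.lstsq(np.c_[d1,-d2],c2-c1,rcond=None)[0]
    p,q=c1+s[0]*d1,c2+s[1]*d2
    return (p+q)/2,np.linalg.norm(p-q)
def proj(im,X):
    c=np.array(im["R"])@X+np.array(im["t"]);return [im["fx"]*c[0]/c[2]+im["cx"],im["fy"]*c[1]/c[2]+im["cy"]]
def marks(im,k):return [(np.array(r["position"])*[640,400],r["p"]) for r in ctrl.mark_of(im,k)]
E
python3 - <<'E'
from h import *
S=ctrl.get_image("side");T=ctrl.get_image("top")
np.set_printoptions(precision=4,suppress=True)
near=lambda L,p:min(L,key=lambda r:np.hypot(*(r[0]-p))) if L else None
for k,ps,pt,z in [("wrench_grip",(350,188),(363,232),.033),("wrench_bore",(317,179),(368,196),.034),("wrench_head",(316,178),(367,196),.034),("spindle_head",(302,215),(292,196),.073),("case_center",(289,250),(254,190),None),("fence_face",(280,270),(231,193),.053),("jaw_face",(0,0),(277,192),.052),("dish",(271,205),(334,152),0),("console",(358,333),(197,249),0)]:
    a=near(marks(S,k),ps);b=near(marks(T,k),pt)
    print(k,a,b)
    if a and b: print("  tri",*tri(S,a[0],T,b[0]))
    if b and z is not None: print("  top@z",atz(T,b[0],z))
    if a and z is not None: print("  side@z",atz(S,a[0],z))
for z in (0,.05):print(atz(T,(291,196),z))
ms=ctrl.trace(T,"wrench_grip");print([(m["p"],np.array(m["rect"])*[640,400,640,400]) for m in ms])
for k in["spindle_head","jaw_face","case_center"]:
    for n,im in(("S",S),("T",T)):print(k,n,[(m["p"],np.array(m["rect"])*[640,400,640,400]) for m in ctrl.trace(im,k)])
E
```

```text
wrench_grip (array([350.016, 188.   ]), 0.71) (array([361.216, 231.88 ]), 0.59)
  tri [ 0.4529 -0.2251  0.0392] 0.003479714538238421
  top@z [ 0.4515 -0.2257  0.033 ]
  side@z [ 0.4552 -0.235   0.033 ]
wrench_bore (array([317.632, 180.92 ]), 0.62) (array([372.096, 198.08 ]), 0.52)
  tri [ 0.5687 -0.2624  0.0321] 0.006408918309211107
  top@z [ 0.5653 -0.2624  0.034 ]
  side@z [ 0.5715 -0.2596  0.034 ]
wrench_head (array([318.72, 182.08]), 0.9) (array([371.072, 195.   ]), 0.64)
  tri [ 0.5719 -0.2598  0.0298] 0.008576423049850406
  top@z [ 0.5757 -0.259   0.034 ]
  side@z [ 0.5665 -0.2525  0.034 ]
spindle_head (array([303.616, 217.4  ]), 0.46) (array([290.496, 194.4  ]), 0.36)
  tri [0.5694 0.0099 0.073 ] 0.001789872994819488
  top@z [0.5703 0.01   0.073 ]
  side@z [0.5685 0.01   0.073 ]
case_center (array([292.096, 252.2  ]), 0.7) None
fence_face (array([279.616, 271.4  ]), 0.95) (array([232.832, 193.92 ]), 0.72)
  tri [0.5821 0.205  0.0469] 0.017475183537897718
  top@z [0.5726 0.2025 0.053 ]
  side@z [0.5893 0.2109 0.053 ]
jaw_face None (array([272.704, 196.   ]), 0.54)
  top@z [0.56
[... 254 characters left out ...]
rray([196.032, 248.4  ]), 0.73)
  tri [0.3861 0.3288 0.0105] 0.011666430005921873
  top@z [0.392  0.3312 0.    ]
  side@z [0.38   0.3211 0.    ]
[0.5739 0.0119 0.    ]
[0.5678 0.0094 0.05  ]
[(0.77, array([385.728, 139.4  ,  56.384,  49.92 ])), (0.59, array([391.104, 268.88 ,  28.416,  68.2  ]))]
spindle_head S [(0.43, array([295.168, 216.12 ,   9.472,   9.08 ]))]
spindle_head T [(0.37, array([289.472, 195.32 ,   5.696,   5.8  ]))]
jaw_face S [(0.74, array([311.168, 171.52 ,  65.92 ,  27.68 ]))]
jaw_face T [(0.6, array([273.792, 178.6  ,   6.208,  36.6  ]))]
case_center S [(0.75, array([255.104, 220.2  ,  65.6  ,  64.6  ]))]
case_center T [(0.93, array([230.592, 168.68 ,  41.088,  46.   ]))]
```

```bash
python3 - <<'E'
from h import *
import pickle
A=[ctrl.get_image("top") for _ in range(6)]
B=[ctrl.get_image("side") for _ in range(6)]
out={}
for n,L in(("T",A),("S",B)):
    f=np.mean([i["frame"].astype(float) for i in L],0).astype(np.uint8);L[0]["frame"]=f;out[n]=L[0]
pickle.dump(out,open("avg.pkl","wb"))
f=out["T"]["frame"]
a=cv2.resize(f[185:265,335:395],None,fx=7,fy=7,interpolation=cv2.INTER_CUBIC)
b=cv2.resize(f[160:225,215:315],None,fx=8,fy=8,interpolation=cv2.INTER_CUBIC)
cv2.imwrite("pics/a1.png",a);cv2.imwrite("pics/b1.png",b)
f=out["S"]["frame"]
cv2.imwrite("pics/c1.png",cv2.resize(f[170:300,250:390],None,fx=5,fy=5,interpolation=cv2.INTER_CUBIC)[:600])
E
```

```text
(no output)
```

View pics/a1.png

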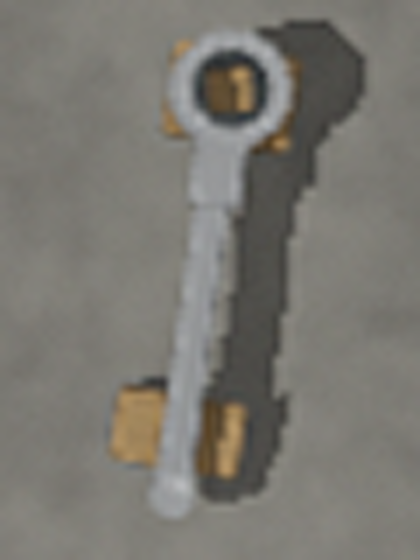

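View pics/b1.png

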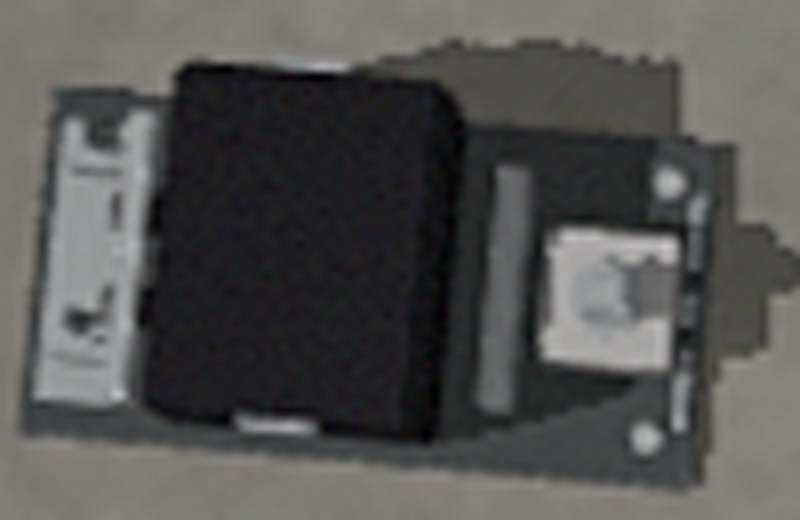

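View pics/c1.png

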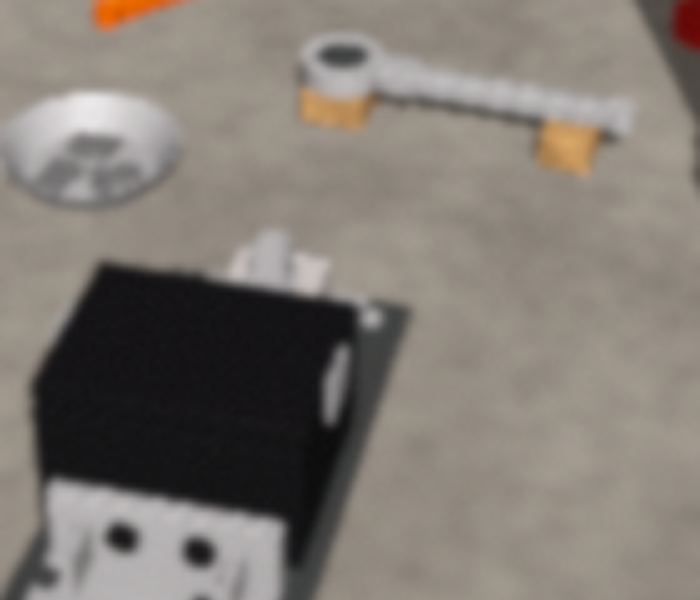

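```bash
python3 - <<'E'
from h import *
import pickle
np.set_printoptions(precision=4,suppress=True)
D=pickle.load(open("avg.pkl","rb"));T=D["T"];S=D["S"]
print("cams",ray(T,(0,0))[0],ray(S,(0,0))[0])
ca=lambda p:((p[0]+.5)/7-.5+335,(p[1]+.5)/7-.5+185)
cb=lambda p:((p[0]+.5)/8-.5+215,(p[1]+.5)/8-.5+160)
cc=lambda p:((p[0]+.5)/5-.5+250,(p[1]+.5)/5-.5+170)
h=atz(T,ca((231,88)),.043);e=atz(T,ca((173,505)),.041)
print("head",h,"end",e,"dir deg",np.degrees(np.arctan2(*(e-h)[1::-1])), np.linalg.norm((e-h)[:2]))
for p in[(555,228),(683,235),(668,370),(538,360),(611,298)]:print("hous",atz(T,cb(p),.044))
for p in[(597,290),(600,295)]:print("sp",atz(T,cb(p),.073))
for p in[(55,88),(735,145),(22,435),(700,490)]:print("plate",atz(T,cb(p),.008))
for p in[(515,165),(495,415)]:print("jaw",atz(T,cb(p),.052))
print("sideview head",atz(S,cc((340,52)),.043),"spindle top",atz(S,cc((273,234)),.073))
# reproject est spindle in both
for X in([.570,.010,.073],[.57,.01,.044]):print(proj(T,np.array(X)),proj(S,np.array(X)))
E
```

```text
cams [ 0.3767 -0.0663  1.609 ] [0.3971 0.8535 0.7159]
head [ 0.5672 -0.2462  0.043 ] end [ 0.3691 -0.2184  0.041 ] dir deg 172.0154936104705 0.20003432032401086
hous [0.5951 0.0337 0.044 ]
hous [ 0.5926 -0.0198  0.044 ]
hous [ 0.5358 -0.0143  0.044 ]
hous [0.5395 0.0399 0.044 ]
hous [0.5658 0.0099 0.044 ]
sp [0.5656 0.0143 0.073 ]
sp [0.5635 0.013  0.073 ]
plate [0.6588 0.2516 0.008 ]
plate [ 0.6368 -0.0406  0.008 ]
plate [0.5092 0.2611 0.008 ]
plate [ 0.4884 -0.0273  0.008 ]
jaw [0.6203 0.0503 0.052 ]
jaw [0.5156 0.0568 0.052 ]
sideview head [ 0.5703 -0.251   0.043 ] spindle top [0.5677 0.005  0.073 ]
[np.float64(290.5095594841552), np.float64(194.47892974210856)] [np.float64(303.08300771546106), np.float64(217.34912100635984)]
[np.float64(290.9251988981893), np.float64(195.5669479658181)] [np.float64(303.1855751254263), np.float64(225.36739215044568)]
```

Call:
carry_out([
  [0.58,0.98,-0.2,0,0,-0.46,1],
  [0.58,0.98,-0.2,0,0,-0.46,1],
  [0.58,0.98,-0.2,0,0,-0.46,1],
  [0.58,0.98,-0.2,0,0,-0.46,1],
  [0.58,0.98,-0.2,0,0,-0.46,1],
  [0.58,0.98,-0.2,0,0,-0.46,1],
  [0.58,0.98,-0.2,0,0,-0.46,1],
  [0.58,0.98,-0.2,0,0,-0.46,1],
  [0.58,0.98,-0.2,0,0,-0.46,1],
  [0.58,0.98,-0.2,0,0,-0.46,1],
  [0.58,0.98,-0.2,0,0,-0.46,1],
  [0.58,0.98,-0.2,0,0,-0.46,1],
], grip_force=80)

```text
t: 4.15
tool_pos: [0.4258, -0.2772, 0.1713]
tool_rot: [3.134, -0.22, 0.001]
contact_force: [0.1, -1.6, -0.4]
opening: 0.0853
```

Call:
carry_out([
  [0.55,0.94,-0.8,0,0,0,1],
  [0.55,0.94,-0.8,0,0,0,1],
  [0,0,-1,0,0,0,1],
  [0,0,-1,0,0,0,1],
  [0,0,0,0,0,0,1],
])

```text
t: 4.65
tool_pos: [0.4504, -0.2292, 0.0775]
tool_rot: [-3.13, 0.216, 0.01]
contact_force: [-0.7, 0.3, -0.3]
opening: 0.0853
```

```bash
python3 - <<'E'
from h import *
print(ctrl.get_obs()["tool_pos"])
T=ctrl.get_image("top");S=ctrl.get_image("side")
a=cv2.resize(T["frame"][180:270,320:420],None,fx=6,fy=6,interpolation=cv2.INTER_CUBIC)
b=cv2.resize(S["frame"][120:220,280:420],None,fx=5,fy=5,interpolation=cv2.INTER_CUBIC)
c=np.zeros((540,800,3),np.uint8);c[:,:]=0
a=cv2.resize(a,(390,351));b=cv2.resize(b,(400,286));c[:351,:390]=a;c[:286,400:]=b
cv2.imwrite("pics/g1.png",c)
E
```

```text
[ 0.45040403 -0.22918034  0.0774863 ]
```

View pics/g1.png

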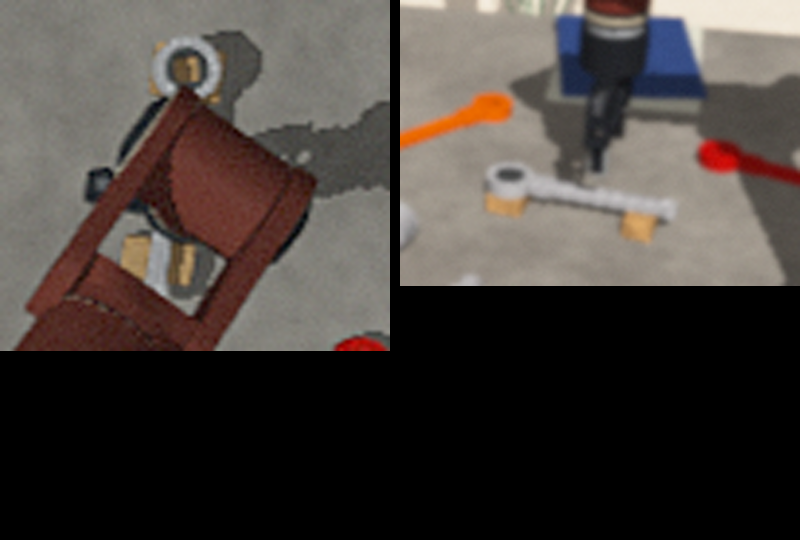

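Call:
carry_out([
  [0.04,0,-0.85,0,0,0,1],
  [0,0,-0.85,0,0,0,1],
  [0,0,-0.7,0,0,0,1],
  [0,0,0,0,0,0,1],
  [0,0,0,0,0,0,1],
])

```text
t: 5.25
tool_pos: [0.4547, -0.2321, 0.023]
tool_rot: [3.133, -0.217, 0.003]
contact_force: [0.4, -0.6, 0.3]
opening: 0.0854
```

Call:
carry_out([
  [0,0,-0.3,0,0,0,1],
  [0,0,0,0,0,0,1],
  [0,0,0,0,0,0,0],
  [0,0,0,0,0,0,0],
  [0,0,0,0,0,0,0],
  [0,0,0,0,0,0,0],
  [0,0,0,0,0,0,0],
  [0,0,0,0,0,0,0],
  [0,0,0,0,0,0,0],
], grip_force=80)

```text
t: 6.15
tool_pos: [0.454, -0.2315, 0.0142]
tool_rot: [3.134, -0.217, 0.001]
contact_force: [-0.9, 0.4, 2.3]
opening: 0.0149
```

Call:
carry_out([
  [0,0,0.5,0,0,0,0],
  [0,0,1,0,0,0,0],
  [0,0,1,0,0,0,0],
  [0,0,1,0,0,0,0],
  [0.1,1,0.5,0,0,0.8,0],
  [0.1,1,0,0,0,0.8,0],
  [0.1,1,0,0,0,0.8,0],
  [0.1,1,0,0,0,0.8,0],
  [0.1,0.9,0,0,0,0.8,0],
  [0.1,0.9,0,0,0,0.8,0],
  [0,0.4,0,0,0,0.8,0],
  [0,0,0,0,0,0.8,0],
])

```text
t: 7.35
tool_pos: [0.4676, -0.0744, 0.113]
tool_rot: [-3.039, -0.788, 0.003]
contact_force: [-0.7, -0.8, -3.9]
opening: 0.0148
```

```bash
cat > look.py <<'E'
from h import *
import sys
def look(name,tb,sb,n=4):
    out=[]
    for cam,bx in(("top",tb),("side",sb)):
        L=[ctrl.get_image(cam) for _ in range(n)]
        f=np.mean([i["frame"].astype(float) for i in L],0).astype(np.uint8);L[-1]["avg"]=f;out.append(L[-1])
        x0,y0,x1,y1=bx;k=min(800/(x1-x0),600/(y1-y0));k=int(k)
        cv2.imwrite(f"pics/{name}_{cam}.png",cv2.resize(f[y0:y1,x0:x1],None,fx=k,fy=k,interpolation=cv2.INTER_CUBIC));print(cam,"scale",k,bx)
    return out
E
python3 - <<'E'
from look import *
o=ctrl.get_obs();print(o["tool_pos"],o["tool_rot"],o["contact_force"],o["wrist_torque"],o["opening"])
T,S=look("l1",(240,160,360,250),(250,150,370,240))
for k in("wrench_head","wrench_bore","spindle_head","wrench_grip"):print(k,marks(T,k)[:4],marks(S,k)[:4])
E
```

```text
[ 0.46764133 -0.07438059  0.11301808] [-3.03927901 -0.78817896  0.0031144 ] [-0.72557331 -0.81467538 -3.89015821] [-0.11121042  0.13084248 -0.00299489] 0.014753038580733971
top scale 6 (240, 160, 360, 250)
side scale 6 (250, 150, 370, 240)Traceback (most recent call last):
  File "<stdin>", line 4, in <module>
  File "h.py", line 15, in marks
    def marks(im,k):return [(np.array(r["position"])*[640,400],r["p"]) for r in ctrl.mark_of(im,k)]
                                                                                ~~~~~~~~~~~~^^^^^^
ValueError: only the last four pictures can be asked about
```

View pics/l1_top.png

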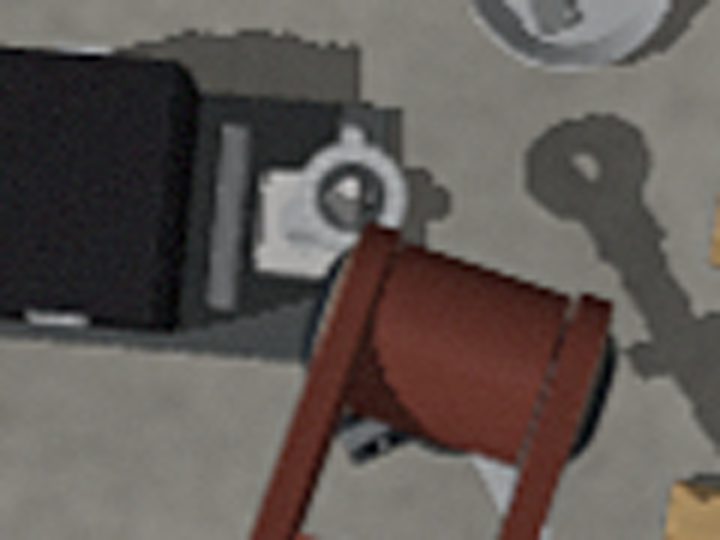

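View pics/l1_side.png

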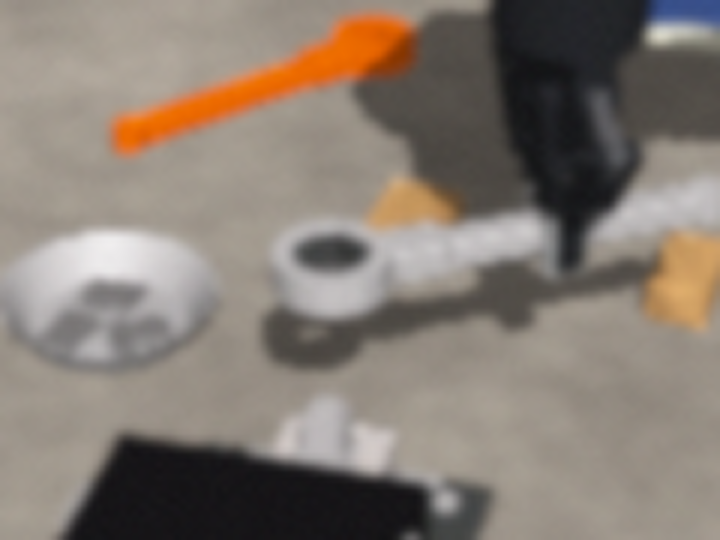

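```bash
python3 - <<'E'
from look import *
np.set_printoptions(precision=4,suppress=True)
im=ctrl.get_image("top")
print("head obs",atz(im,((355.5)/6-.5+240,(195.5)/6-.5+160),.142))
S=ctrl.get_image("side")
print("side head",atz(S,((332.5)/6-.5+250,(252.5)/6-.5+150),.142), "spindle",atz(S,((326.5)/6-.5+250,(405.5)/6-.5+150),.073))
for k in("wrench_head","wrench_bore","spindle_head"):print(k,marks(im,k)[:4],marks(S,k)[:4])
E
```

```text
head obs [ 0.5691 -0.0191  0.142 ]
side head [ 0.5698 -0.0195  0.142 ] spindle [0.5679 0.0083 0.073 ]
wrench_head [(array([414.016, 273.48 ]), 0.82), (array([436.096, 180.68 ]), 0.81), (array([299.328, 189.8  ]), 0.49)] [(array([304.832, 189.32 ]), 0.65), (array([310.528, 157.32 ]), 0.63), (array([389.504, 176.48 ]), 0.6)]
wrench_bore [(array([412.928, 274.12 ]), 0.63), (array([301.632, 192.   ]), 0.53), (array([431.616, 180.6  ]), 0.53)] [(array([389.504, 173.92 ]), 0.5), (array([304.192, 191.4  ]), 0.39), (array([313.792, 156.8  ]), 0.38)]
spindle_head [(array([290.624, 197.52 ]), 0.58)] [(array([302.208, 217.4  ]), 0.61)]
```

```bash
python3 - <<'E'
from h import *
import pickle
D=pickle.load(open("avg.pkl","rb"))
def st(g):
    g=g.astype(float);g=(g-g.min())/(g.max()-g.min())*255;return g.astype(np.uint8)
a=cv2.resize(st(D["T"]["frame"][184:212,277:305]),None,fx=14,fy=14,interpolation=cv2.INTER_CUBIC)
b=cv2.resize(st(D["S"]["frame"][208:236,288:316]),None,fx=14,fy=14,interpolation=cv2.INTER_CUBIC)
cv2.imwrite("pics/sp.png",np.hstack([a,b]))
print(cv2.cvtColor(D["T"]["frame"],cv2.COLOR_BGR2GRAY)[186:210,281:303])
E
```

```text
[[ 56  38  42  39  36  39  42  36  36  38  39  41  41  38  37  65  67  66
   67  63 127 128]
 [ 56  34  37  38  36  33  26  28  29  35  35  35  37  38  36  56  48  54
   65  59 121 119]
 [ 54  34  46  61  97 105  98  97  95  75  60  61  48  40  37  31  29  28
   31  28  74  78]
 [ 50  32  78 102 165 183 174 174 175 152 136 133 123 114 112 109 102 106
   74  25  91  80]
 [ 50  27  99 124 160 173 171 171 171 173 175 175 179 181 181 179 179 188
  141  44  86  77]
 [ 45  28 116 167 172 167 166 165 167 164 158 166 170 171 164 158 168 182
  142  56  86  77]
 [ 32  32  83 157 170 165 165 164 163 145 116 141 162 162 124  91 140 169
  131  62  92  70]
 [ 33  36  84 155 170 166 161 154 151 154 138 116 104 100  97  99  97 102
   86  56  84  69]
 [ 30  41  86 156 170 163 152 151 146 140 145 136 102  92 101 102 103 107
   86  47  32  31]
 [ 34  51  89 157 172 160 151 151 151 153 156 139 101  90  99 102 103 105
   81  43  33  35]
 [ 34  57  88 154 170 159 151 153 156 157 159 139 102  93 100 104 107 107
   80  49  50  41]
 [ 27  68  94 155 171 159 152 153 154 155 156 137  97  89  99 103 104 108
   
[... 432 characters left out ...]
0 166 167 165 165 165 177 137
   49  29  42  42]
 [ 34  85 159 173 169 167 168 167 167 167 166 164 165 164 163 164 176 134
   47  51  47  43]
 [ 26  83 150 167 166 167 168 168 167 167 168 167 168 169 168 168 177 133
   51  92  75  48]
 [ 37  48  67  75  90 109 114 125 134 139 153 161 163 169 165 160 167 124
   56  77  61  49]
 [ 37  36  45  45  42  40  46  51  59  61  77  82  95  94  90  95 100  79
   77  98  70  53]
 [ 41  38  39  38  36  39  37  38  33  32  31  29  27  49  66  67  66  61
  109 139  92  50]
 [ 39  43  41  43  40  37  41  38  40  38  37  36  42  61  68  66  65  58
  127 133  72  52]
 [ 42  41  40  42  43  39  40  38  39  42  47  47  65  73  70  70  67  62
  127 125  64  65]]
```

View pics/sp.png

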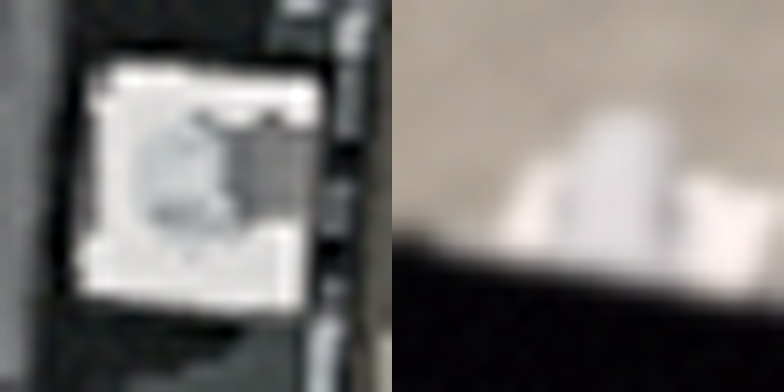

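Call:
carry_out([
  [-0.04,0.6,0,0,0,0,0],
  [-0.04,0.62,0,0,0,0,0],
  [0,0,-0.8,0,0,0,0],
  [0,0,-0.6,0,0,0,0],
  [0,0,-0.2,0,0,0,0],
  [0,0,0,0,0,0,0],
])

```text
t: 8.75
tool_pos: [0.466, -0.045, 0.0729]
tool_rot: [-3.042, -0.78, 0.003]
contact_force: [-0.0, -0.3, -3.5]
opening: 0.0146
```

```bash
python3 - <<'E'
from look import *
o=ctrl.get_obs();print(o["tool_pos"],o["tool_rot"],o["contact_force"],o["wrist_torque"],o["opening"])
T,S=look("l2",(270,175,330,220),(270,180,340,232))
E
```

```text
[ 0.46602526 -0.04502463  0.07294662] [-3.04187838e+00 -7.80266068e-01  2.79665246e-03] [-0.0486032  -0.25651567 -3.49393077] [-0.06492469  0.11433766 -0.0170599 ] 0.014649695845477621
top scale 13 (270, 175, 330, 220)
side scale 11 (270, 180, 340, 232)
```

View pics/l2_top.png

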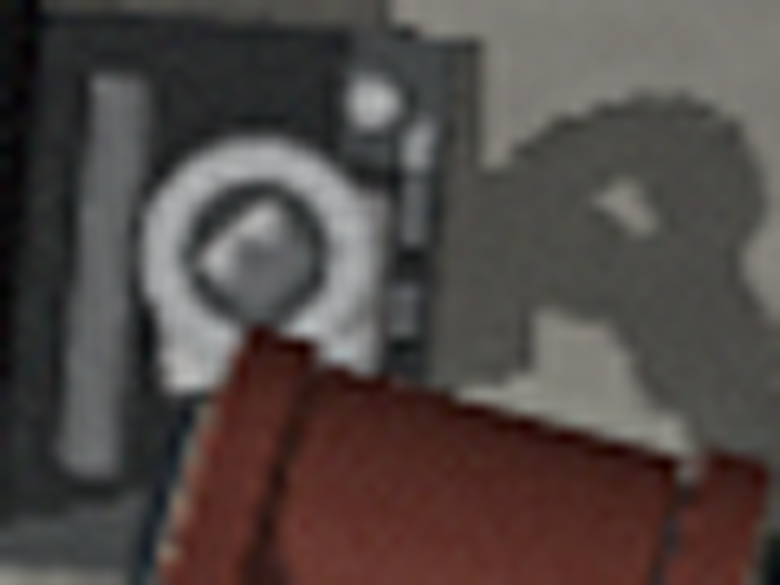

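View pics/l2_side.png

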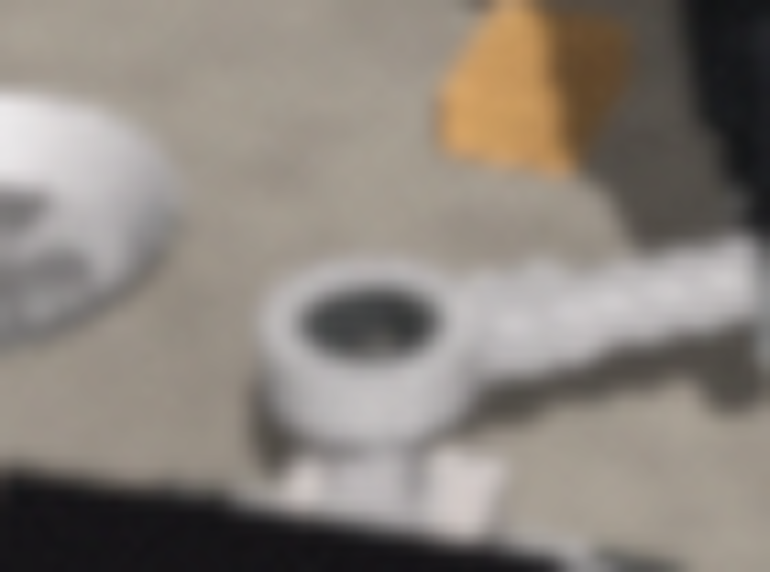

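```bash
cat >> h.py <<'E'
def arc(a0,a1,n,r=.1155):
    a=np.radians(np.linspace(a0,a1,n+1));P=r*np.c_[np.cos(a),np.sin(a)]
    d=np.diff(P,axis=0)/.025;w=np.diff(a)/.1
    for i in range(n):print("[%.2f, %.2f, 0, 0, 0, %.3f, 0]"%(d[i,0],d[i,1],w[i]),end=", ")
    print("\nsum",(P[-1]-P[0]))
E
python3 - <<'E'
from h import *
im=ctrl.get_image("top")
print(atz(im,(289.08,194.15),.102),atz(im,(289.08,194.15),.101))
arc(-151.2,-95,11)
E
```

```text
[0.56737447 0.01317272 0.102     ] [0.56750098 0.01322548 0.101     ]
[0.21, -0.35, 0, 0, 0, 0.892, 0], [0.24, -0.33, 0, 0, 0, 0.892, 0], [0.27, -0.31, 0, 0, 0, 0.892, 0], [0.30, -0.28, 0, 0, 0, 0.892, 0], [0.32, -0.25, 0, 0, 0, 0.892, 0], [0.34, -0.22, 0, 0, 0, 0.892, 0], [0.36, -0.19, 0, 0, 0, 0.892, 0], [0.38, -0.16, 0, 0, 0, 0.892, 0], [0.39, -0.13, 0, 0, 0, 0.892, 0], [0.40, -0.09, 0, 0, 0, 0.892, 0], [0.41, -0.05, 0, 0, 0, 0.892, 0], 
sum [ 0.09114693 -0.05941794]
```

Call:
carry_out([
  [0.21,-0.35,0,0,0,0.892,0],
  [0.24,-0.33,0,0,0,0.892,0],
  [0.27,-0.31,0,0,0,0.892,0],
  [0.3,-0.28,0,0,0,0.892,0],
  [0.32,-0.25,0,0,0,0.892,0],
  [0.34,-0.22,0,0,0,0.892,0],
  [0.36,-0.19,0,0,0,0.892,0],
  [0.38,-0.16,0,0,0,0.892,0],
  [0.39,-0.13,0,0,0,0.892,0],
  [0.4,-0.09,0,0,0,0.892,0],
  [0.41,-0.05,0,0,0,0.892,0],
  [0,0,0,0,0,0,0],
])

```text
t: 10.4
tool_pos: [0.5585, -0.1052, 0.0742]
tool_rot: [2.316, 2.121, 0.001]
contact_force: [-0.1, -0.2, -2.9]
opening: 0.0143
```

```bash
python3 - <<'E'
from look import *
o=ctrl.get_obs();print(o["tool_pos"],o["tool_rot"],o["contact_force"],o["wrist_torque"],o["opening"])
T,S=look("l3",(270,175,330,220),(270,180,340,232))
E
```

```text
[ 0.55849027 -0.105155    0.07420846] [2.31611909e+00 2.12067394e+00 1.08553734e-03] [-0.06190698 -0.16410734 -2.86889084] [-0.17719355  0.00759909  0.02946765] 0.01430822754009141
top scale 13 (270, 175, 330, 220)
side scale 11 (270, 180, 340, 232)
```

View pics/l3_top.png

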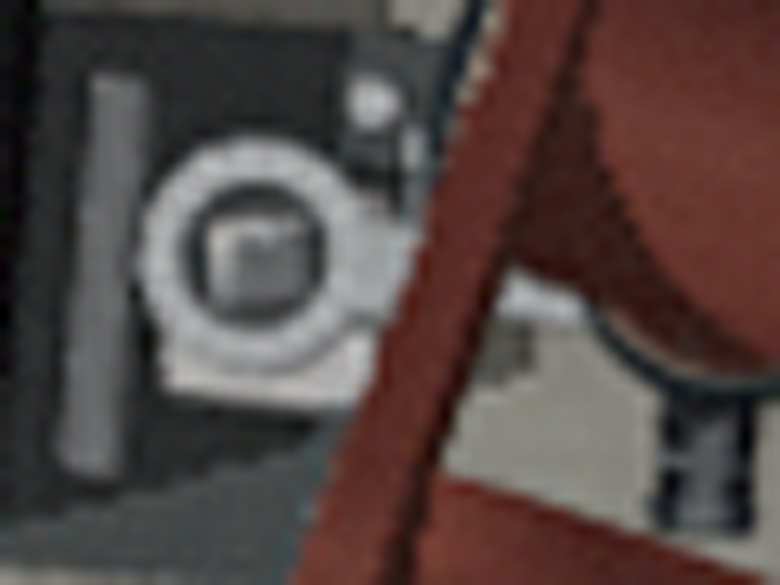

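View pics/l3_side.png

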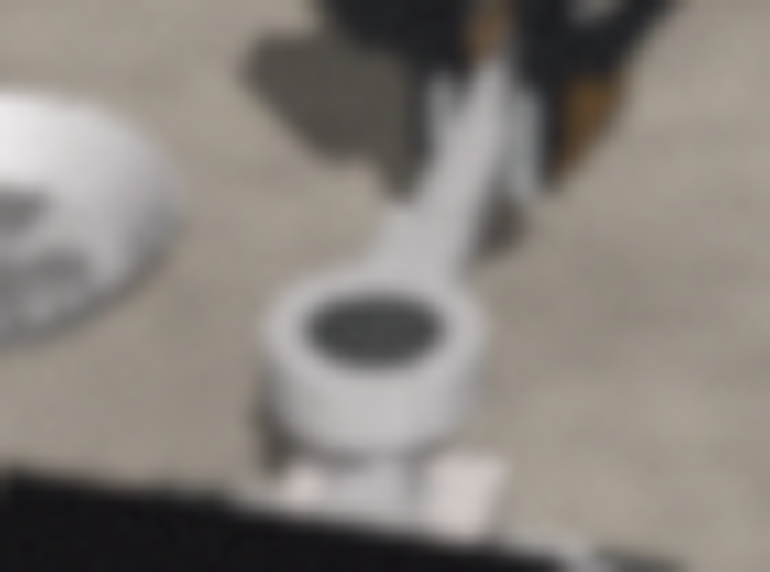

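Call:
carry_out([
  [-0.04,-0.04,-0.3,0,0,0,0],
  [0,0,-0.2,0,0,0,0],
  [0,0,-0.08,0,0,0,0],
  [0,0,-0.08,0,0,0,0],
  [0,0,0,0,0,0,0],
])

```text
t: 11.3
tool_pos: [0.5561, -0.1057, 0.0569]
tool_rot: [-2.316, -2.121, 0.001]
contact_force: [-0.1, 0.5, -3.5]
opening: 0.0148
```

Call:
carry_out([
  [0,0,-0.08,0,0,0,0],
  [0,0,-0.08,0,0,0,0],
  [0,0,0,0,0,0,0],
])

```text
t: 11.6
tool_pos: [0.557, -0.1059, 0.0542]
tool_rot: [2.316, 2.121, 0.001]
contact_force: [-1.5, -0.7, 1.3]
opening: 0.0145
```

```bash
python3 - <<'E'
from look import *
o=ctrl.get_obs();print(o["tool_pos"],o["tool_rot"],o["contact_force"],o["wrist_torque"],o["opening"])
T,S=look("l4",(270,175,330,220),(270,180,340,232))
E
```

```text
[ 0.55695801 -0.1058854   0.05424899] [2.31618491e+00 2.12125192e+00 1.39441166e-03] [-1.50084161 -0.72901132  1.34376124] [0.35711866 0.17090543 0.16762426] 0.014450448322964798
top scale 13 (270, 175, 330, 220)
side scale 11 (270, 180, 340, 232)
```

View pics/l4_top.png

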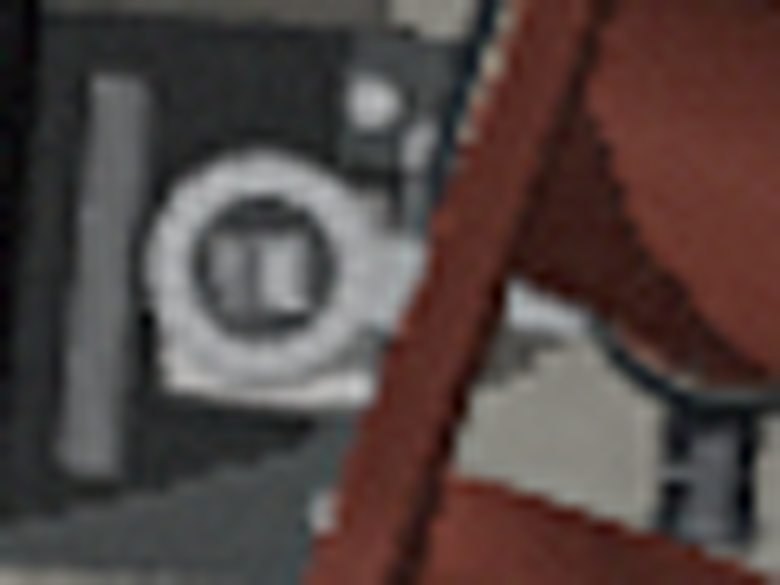

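View pics/l4_side.png

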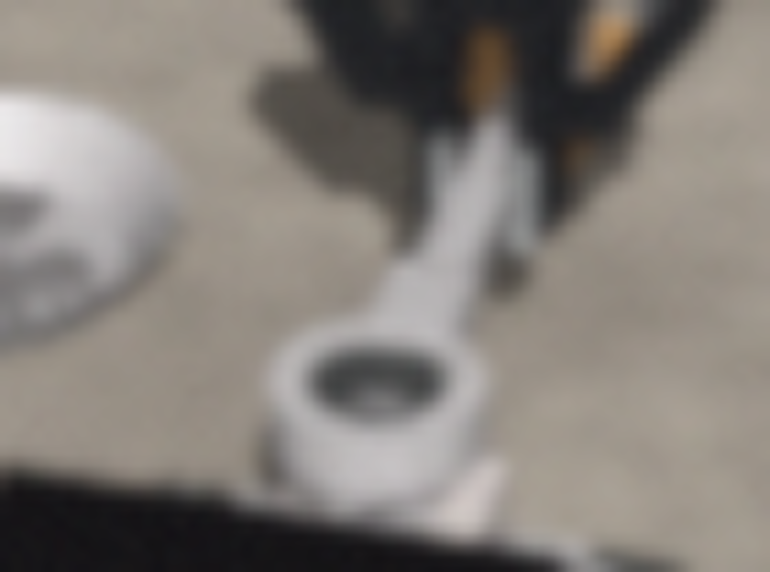

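Call:
carry_out([
  [0,0,0.08,0,0,0,0],
  [0,0.04,0,0,0,0,0],
  [0,0.04,0,0,0,0,0],
  [0,0,0,0,0,0,0],
])

```text
t: 12.4
tool_pos: [0.5564, -0.1038, 0.0552]
tool_rot: [2.316, 2.121, -0.0]
contact_force: [0.8, -1.7, -0.1]
opening: 0.0146
```

Call:
carry_out([
  [0,0.04,0,0,0,0,0],
  [0,0.04,0,0,0,0,0],
  [0,0,0,0,0,0,0],
])

```text
t: 12.7
tool_pos: [0.5564, -0.1032, 0.0556]
tool_rot: [2.315, 2.12, -0.003]
contact_force: [-0.6, -7.5, 0.9]
opening: 0.0148
```

Call:
carry_out([
  [0,-0.12,0.03,0,0,0,0],
  [0,-0.12,0,0,0,0,0],
  [0,0,0,0,0,0,0],
])

```text
t: 13.0
tool_pos: [0.5557, -0.1076, 0.0554]
tool_rot: [-2.316, -2.121, 0.001]
contact_force: [-0.5, -0.8, -1.3]
opening: 0.0147
```

Call:
carry_out([
  [0,-0.06,0,0,0,0,0],
  [0,-0.04,0,0,0,0,0],
  [0,0,0,0,0,0,0],
])

```text
t: 13.3
tool_pos: [0.556, -0.1101, 0.0558]
tool_rot: [-2.316, -2.121, 0.0]
contact_force: [-0.7, 1.1, -2.5]
opening: 0.0148
```

Call:
carry_out([
  [0,-0.04,0,0,0,0,0],
  [0,-0.04,0,0,0,0,0],
  [0,0,0,0,0,0,0],
])

```text
t: 13.6
tool_pos: [0.5559, -0.1107, 0.0555]
tool_rot: [-2.315, -2.119, -0.002]
contact_force: [-0.4, 7.2, -1.9]
opening: 0.0146
```

Call:
carry_out([
  [0,0.21,0,0,0,0,0],
  [0.1,0,0,0,0,0,0],
  [0.04,0,0,0,0,0,0],
  [0,0,0,0,0,0,0],
])

```text
t: 14.0
tool_pos: [0.5599, -0.1071, 0.056]
tool_rot: [2.317, 2.122, -0.001]
contact_force: [-1.1, -0.0, -2.4]
opening: 0.0149
```

Call:
carry_out([
  [0.06,0,0,0,0,0,0],
  [0,0,0,0,0,0,0],
])

```text
t: 14.2
tool_pos: [0.5607, -0.1071, 0.0558]
tool_rot: [-2.315, -2.122, 0.002]
contact_force: [-3.4, -0.7, -0.3]
opening: 0.0144
```

Call:
carry_out([
  [0.03,0,0,0,0,0,0],
  [0,0,0,0,0,0,0],
])

```text
t: 14.4
tool_pos: [0.5613, -0.1071, 0.0557]
tool_rot: [-2.315, -2.122, 0.003]
contact_force: [-4.0, -0.5, -1.3]
opening: 0.0148
```

Call:
carry_out([
  [-0.2,0,0,0,0,0,0],
  [-0.15,0,0,0,0,0,0],
  [0,0,0,0,0,0,0],
])

```text
t: 14.7
tool_pos: [0.5534, -0.107, 0.0563]
tool_rot: [2.317, 2.12, 0.002]
contact_force: [-0.8, 0.2, -2.4]
opening: 0.0148
```

Call:
carry_out([
  [-0.06,0,0,0,0,0,0],
  [0,0,0,0,0,0,0],
])

```text
t: 14.9
tool_pos: [0.5525, -0.107, 0.0565]
tool_rot: [2.317, 2.12, 0.002]
contact_force: [1.9, 0.1, -2.9]
opening: 0.0149
```

Call:
carry_out([
  [0.16,0,0,0,0,0,0],
  [0,0,-0.08,0,0,0,0],
  [0,0,-0.08,0,0,0,0],
  [0,0,-0.04,0,0,0,0],
  [0,0,0,0,0,0,0],
])

```text
t: 15.4
tool_pos: [0.5558, -0.1069, 0.0506]
tool_rot: [-2.317, -2.121, -0.0]
contact_force: [1.7, 0.5, -3.1]
opening: 0.0146
```

Call:
carry_out([
  [0,0,-0.12,0,0,0,0],
  [0,0,-0.12,0,0,0,0],
  [0,0,-0.12,0,0,0,0],
  [0,0,0,0,0,0,0],
])

```text
t: 15.8
tool_pos: [0.5561, -0.1069, 0.0421]
tool_rot: [2.317, 2.121, 0.001]
contact_force: [0.2, 1.3, 1.8]
opening: 0.0148
```

Call:
carry_out([
  [0,0,-0.12,0,0,0,0],
  [0,0,-0.12,0,0,0,0],
  [0,0,-0.08,0,0,0,0],
  [0,0,0,0,0,0,0],
])

```text
t: 16.2
tool_pos: [0.5557, -0.1069, 0.0333]
tool_rot: [-2.317, -2.121, -0.0]
contact_force: [1.5, 1.2, -0.9]
opening: 0.0146
```

Call:
carry_out([
  [0,0,-0.06,0,0,0,0],
  [0,0,0,0,0,0,0],
  [0,0,0,0,0,0,0],
])

```text
t: 16.5
tool_pos: [0.5558, -0.1069, 0.0324]
tool_rot: [-2.317, -2.122, -0.0]
contact_force: [3.2, 2.1, 0.5]
opening: 0.0148
```

```bash
python3 - <<'E'
from look import *
o=ctrl.get_obs();print(o["tool_pos"],o["tool_rot"],o["contact_force"],o["wrist_torque"],o["opening"])
T,S=look("l5",(240,160,360,250),(270,180,340,232),2)
E
```

```text
[ 0.55579609 -0.10690568  0.03241161] [-2.31681821e+00 -2.12163529e+00 -1.28191468e-04] [3.171224   2.1255033  0.48889327] [ 0.61223472 -0.33749118 -0.25538277] 0.01476440280185207
top scale 6 (240, 160, 360, 250)
side scale 11 (270, 180, 340, 232)
```

View pics/l5_top.png

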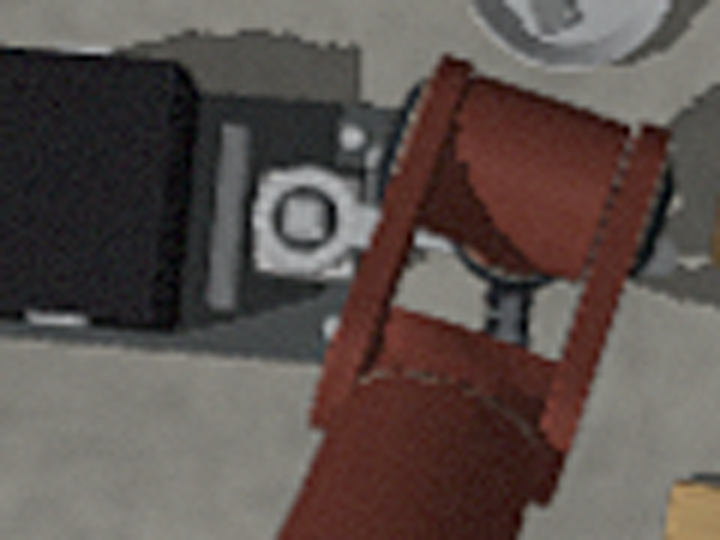

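View pics/l5_side.png

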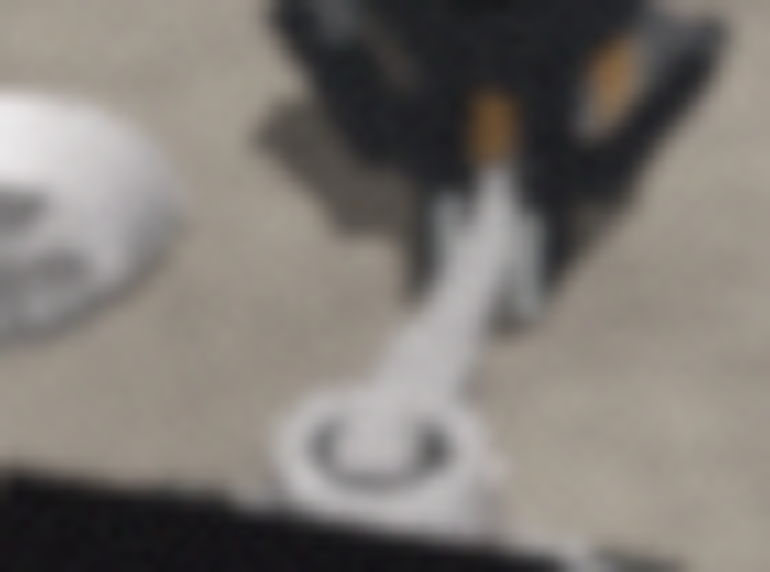

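```bash
python3 - <<'E'
from h import *
arc(-95,-60,7,.117);arc(-60,-24,7,.117)
E
```

```text
[0.41, -0.02, 0, 0, 0, 0.873, 0], [0.41, 0.02, 0, 0, 0, 0.873, 0], [0.40, 0.05, 0, 0, 0, 0.873, 0], [0.40, 0.09, 0, 0, 0, 0.873, 0], [0.39, 0.12, 0, 0, 0, 0.873, 0], [0.38, 0.16, 0, 0, 0, 0.873, 0], [0.36, 0.19, 0, 0, 0, 0.873, 0], 
sum [0.06869722 0.01522981]
[0.35, 0.23, 0, 0, 0, 0.898, 0], [0.33, 0.26, 0, 0, 0, 0.898, 0], [0.31, 0.29, 0, 0, 0, 0.898, 0], [0.28, 0.31, 0, 0, 0, 0.898, 0], [0.25, 0.34, 0, 0, 0, 0.898, 0], [0.22, 0.36, 0, 0, 0, 0.898, 0], [0.19, 0.38, 0, 0, 0, 0.898, 0], 
sum [0.04838482 0.05373679]
```

Call:
carry_out([
  [0.41,-0.02,0,0,0,0.873,0],
  [0.41,0.02,0,0,0,0.873,0],
  [0.4,0.05,0,0,0,0.873,0],
  [0.4,0.09,0,0,0,0.873,0],
  [0.39,0.12,0,0,0,0.873,0],
  [0.38,0.16,0,0,0,0.873,0],
  [0.36,0.19,0,0,0,0.873,0],
  [0,0,0,0,0,0,0],
])

```text
t: 17.5
tool_pos: [0.6248, -0.092, 0.0326]
tool_rot: [1.569, 2.722, -0.003]
contact_force: [0.9, -0.3, 1.1]
opening: 0.0148
```

```bash
cat > st.py <<'E'
from h import *
from scipy.spatial.transform import Rotation as Ro
o=ctrl.get_obs();p=o["tool_pos"];R=Ro.from_rotvec(o["tool_rot"]).as_matrix()
x=-R[:,0];a=np.degrees(np.arctan2(x[1],x[0]))
F=o["contact_force"];M=o["wrist_torque"]
u=np.array([np.cos(np.radians(a)),np.sin(np.radians(a))]);n=np.array([-u[1],u[0]])
B=np.array([.5664,.0106])
d=p[:2]-B
print("t %.2f p %s handle %.1f posang %.1f r %.4f  Frad %.2f Ftan %.2f Fz %.2f Mz %.3f torque %.3f"%(o["t"],np.round(p,4),a,np.degrees(np.arctan2(d[1],d[0])),np.hypot(*d),F[:2]@u,F[:2]@n,F[2],M[2],.117*(F[:2]@n)+M[2]),"M",np.round(M,2),"op",round(o["opening"],4))
E
python3 st.py
```

```text
t 17.50 p [ 0.6248 -0.092   0.0326] handle -59.9 posang -60.3 r 0.1180  Frad 0.73 Ftan 0.62 Fz 1.08 Mz 0.036 torque 0.109 M [ 0.21 -0.    0.04] op 0.0148
```

Call:
carry_out([
  [0.35,0.23,0,0,0,0.898,0],
  [0.33,0.26,0,0,0,0.898,0],
  [0.31,0.29,0,0,0,0.898,0],
  [0.28,0.31,0,0,0,0.898,0],
  [0.25,0.34,0,0,0,0.898,0],
  [0.22,0.36,0,0,0,0.898,0],
  [0.19,0.38,0,0,0,0.898,0],
  [0,0,0,0,0,0,0],
])

```text
t: 18.3
tool_pos: [0.6729, -0.0383, 0.0326]
tool_rot: [0.652, 3.073, -0.005]
contact_force: [0.9, -3.2, 0.2]
opening: 0.0148
```

```bash
python3 st.py; python3 - <<'E'
from h import *
print(ctrl.get_obs()["q"])
arc(-24,-60,7,.117);arc(-60,-100,8,.117)
E
```

```text
t 18.30 p [ 0.6729 -0.0383  0.0326] handle -24.0 posang -24.7 r 0.1171  Frad 2.14 Ftan -2.55 Fz 0.20 Mz 0.279 torque -0.019 M [-0.37 -0.02  0.28] op 0.0148
[-0.16592598  0.34912291  1.62335793 -0.00319263  1.16859699 -1.31741672]
[-0.19, -0.38, 0, 0, 0, -0.898, 0], [-0.22, -0.36, 0, 0, 0, -0.898, 0], [-0.25, -0.34, 0, 0, 0, -0.898, 0], [-0.28, -0.31, 0, 0, 0, -0.898, 0], [-0.31, -0.29, 0, 0, 0, -0.898, 0], [-0.33, -0.26, 0, 0, 0, -0.898, 0], [-0.35, -0.23, 0, 0, 0, -0.898, 0], 
sum [-0.04838482 -0.05373679]
[-0.36, -0.19, 0, 0, 0, -0.873, 0], [-0.38, -0.16, 0, 0, 0, -0.873, 0], [-0.39, -0.12, 0, 0, 0, -0.873, 0], [-0.40, -0.09, 0, 0, 0, -0.873, 0], [-0.40, -0.05, 0, 0, 0, -0.873, 0], [-0.41, -0.02, 0, 0, 0, -0.873, 0], [-0.41, 0.02, 0, 0, 0, -0.873, 0], [-0.40, 0.05, 0, 0, 0, -0.873, 0], 
sum [-0.07881684 -0.01389753]
```

Now the working stroke, clockwise.

Call:
carry_out([
  [-0.19,-0.38,0,0,0,-0.898,0],
  [-0.22,-0.36,0,0,0,-0.898,0],
  [-0.25,-0.34,0,0,0,-0.898,0],
  [-0.28,-0.31,0,0,0,-0.898,0],
  [-0.31,-0.29,0,0,0,-0.898,0],
  [-0.33,-0.26,0,0,0,-0.898,0],
  [-0.35,-0.23,0,0,0,-0.898,0],
])

```text
t: 19.0
tool_pos: [0.6241, -0.0923, 0.0327]
tool_rot: [1.581, 2.714, 0.001]
contact_force: [3.4, 1.6, 0.1]
opening: 0.0143
```

```bash
python3 st.py
```

```text
t 19.00 p [ 0.6241 -0.0923  0.0327] handle -60.4 posang -60.7 r 0.1180  Frad 0.30 Ftan 3.71 Fz 0.13 Mz 0.118 torque 0.552 M [ 0.43 -0.19  0.12] op 0.0143
```

Call:
carry_out([
  [-0.36,-0.19,0,0,0,-0.873,0],
  [-0.38,-0.16,0,0,0,-0.873,0],
  [-0.39,-0.12,0,0,0,-0.873,0],
  [-0.4,-0.09,0,0,0,-0.873,0],
  [-0.4,-0.05,0,0,0,-0.873,0],
  [-0.41,-0.02,0,0,0,-0.873,0],
  [-0.41,0.02,0,0,0,-0.873,0],
  [-0.4,0.05,0,0,0,-0.873,0],
])

```text
t: 19.8
tool_pos: [0.5457, -0.1054, 0.0327]
tool_rot: [2.415, 2.009, 0.004]
contact_force: [3.4, 3.6, -0.1]
opening: 0.0147
```

```bash
python3 st.py; python3 - <<'E'
from look import *
T,S=look("s1",(210,160,330,230),(240,180,340,255),3)
arc(-100,-125,8,.117)
arc(-125,-150,8,.117)
E
```

```text
t 19.80 p [ 0.5457 -0.1054  0.0327] handle -100.5 posang -100.1 r 0.1179  Frad -4.15 Ftan 2.69 Fz -0.11 Mz 0.024 torque 0.339 M [ 0.72 -0.66  0.02] op 0.0147
top scale 6 (210, 160, 330, 230)
side scale 8 (240, 180, 340, 255)
[-0.25, 0.05, 0, 0, 0, -0.545, 0], [-0.25, 0.06, 0, 0, 0, -0.545, 0], [-0.24, 0.08, 0, 0, 0, -0.545, 0], [-0.24, 0.09, 0, 0, 0, -0.545, 0], [-0.23, 0.10, 0, 0, 0, -0.545, 0], [-0.23, 0.12, 0, 0, 0, -0.545, 0], [-0.22, 0.13, 0, 0, 0, -0.545, 0], [-0.21, 0.14, 0, 0, 0, -0.545, 0], 
sum [-0.04679161  0.01938172]
[-0.20, 0.15, 0, 0, 0, -0.545, 0], [-0.20, 0.16, 0, 0, 0, -0.545, 0], [-0.19, 0.17, 0, 0, 0, -0.545, 0], [-0.18, 0.18, 0, 0, 0, -0.545, 0], [-0.17, 0.19, 0, 0, 0, -0.545, 0], [-0.16, 0.20, 0, 0, 0, -0.545, 0], [-0.15, 0.21, 0, 0, 0, -0.545, 0], [-0.13, 0.22, 0, 0, 0, -0.545, 0], 
sum [-0.03421653  0.03734079]
```

View pics/s1_top.png

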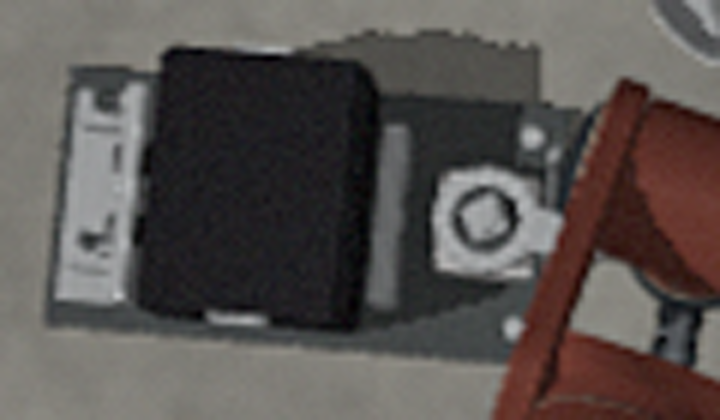

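Call:
carry_out([
  [-0.25,0.05,0,0,0,-0.545,0],
  [-0.25,0.06,0,0,0,-0.545,0],
  [-0.24,0.08,0,0,0,-0.545,0],
  [-0.24,0.09,0,0,0,-0.545,0],
  [-0.23,0.1,0,0,0,-0.545,0],
  [-0.23,0.12,0,0,0,-0.545,0],
  [-0.22,0.13,0,0,0,-0.545,0],
  [-0.21,0.14,0,0,0,-0.545,0],
])

```text
t: 20.9
tool_pos: [0.5003, -0.0862, 0.0329]
tool_rot: [2.787, 1.447, 0.004]
contact_force: [7.4, 3.2, -2.3]
opening: 0.0149
```

```bash
python3 st.py; python3 - <<'E'
from look import *
T,S=look("s2",(210,160,330,230),(240,180,340,255),3)
E
```

```text
t 20.90 p [ 0.5003 -0.0862  0.0329] handle -125.1 posang -124.3 r 0.1172  Frad -6.90 Ftan 4.25 Fz -2.35 Mz 0.016 torque 0.514 M [ 0.73 -1.02  0.02] op 0.0149
top scale 6 (210, 160, 330, 230)
side scale 8 (240, 180, 340, 255)
```

View pics/s2_top.png

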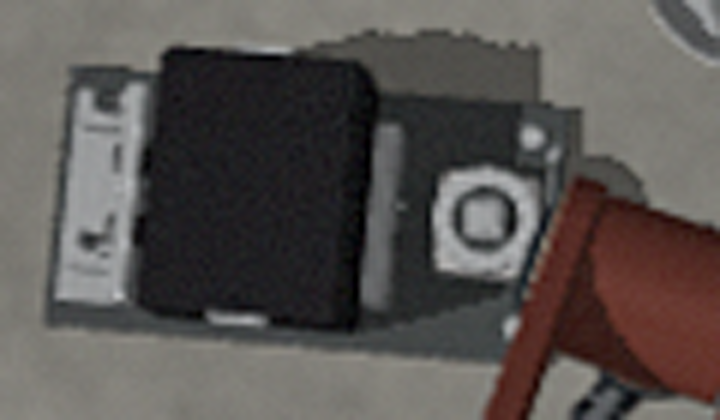

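Call:
carry_out([
  [-0.18,0.18,-0.02,0,0,-0.545,0],
  [-0.18,0.18,0,0,0,-0.545,0],
  [-0.19,0.17,0,0,0,-0.545,0],
  [-0.18,0.18,0,0,0,-0.545,0],
])

```text
t: 21.6
tool_pos: [0.4818, -0.0697, 0.0327]
tool_rot: [2.926, 1.136, 0.002]
contact_force: [4.1, -1.5, -0.4]
opening: 0.0147
```

```bash
python3 st.py
```

```text
t 21.60 p [ 0.4818 -0.0697  0.0327] handle -137.6 posang -136.5 r 0.1167  Frad -2.01 Ftan 3.92 Fz -0.37 Mz 0.029 torque 0.487 M [ 0.12 -0.67  0.03] op 0.0147
```

Call:
carry_out([
  [-0.17,0.19,0,0,0,-0.545,0],
  [-0.16,0.2,0,0,0,-0.545,0],
  [-0.15,0.21,0,0,0,-0.545,0],
  [-0.13,0.22,0,0,0,-0.545,0],
])

```text
t: 22.0
tool_pos: [0.4669, -0.0493, 0.0328]
tool_rot: [3.032, 0.81, 0.004]
contact_force: [4.3, -0.8, -1.3]
opening: 0.0146
```

```bash
python3 st.py; python3 - <<'E'
from look import *
T,S=look("s3",(210,160,330,230),(240,180,340,255),3)
arc(-150,-165,5,.117)
E
```

```text
t 22.00 p [ 0.4669 -0.0493  0.0328] handle -150.1 posang -148.9 r 0.1161  Frad -3.33 Ftan 2.80 Fz -1.33 Mz 0.050 torque 0.378 M [-0.09 -0.83  0.05] op 0.0146
top scale 6 (210, 160, 330, 230)
side scale 8 (240, 180, 340, 255)
[-0.12, 0.22, 0, 0, 0, -0.524, 0], [-0.11, 0.22, 0, 0, 0, -0.524, 0], [-0.09, 0.23, 0, 0, 0, -0.524, 0], [-0.08, 0.23, 0, 0, 0, -0.524, 0], [-0.07, 0.23, 0, 0, 0, -0.524, 0], 
sum [-0.01168835  0.02821817]
```

View pics/s3_top.png

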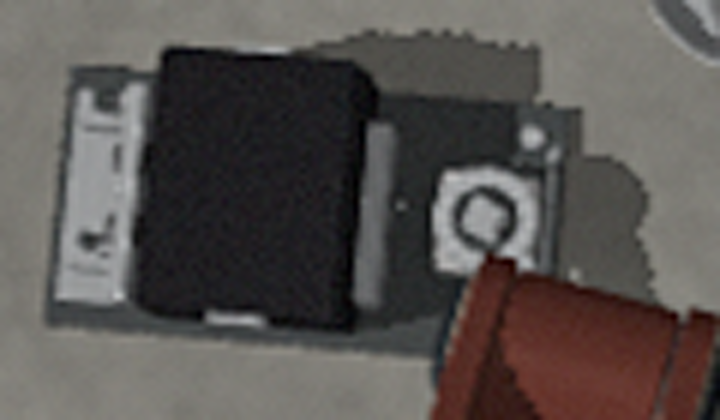

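Call:
carry_out([
  [-0.05,0.12,-0.02,0,0,-0.262,0],
  [-0.05,0.12,0,0,0,-0.262,0],
])

```text
t: 22.5
tool_pos: [0.4641, -0.0441, 0.0325]
tool_rot: [3.05, 0.734, 0.001]
contact_force: [1.1, -4.8, 1.6]
opening: 0.015
```

```bash
python3 st.py
```

```text
t 22.50 p [ 0.4641 -0.0441  0.0325] handle -153.0 posang -151.9 r 0.1159  Frad 1.25 Ftan 4.77 Fz 1.64 Mz -0.029 torque 0.528 M [-0.68 -0.52 -0.03] op 0.015
```

Call:
carry_out([
  [-0.05,0.12,0,0,0,-0.262,0],
  [-0.05,0.12,0,0,0,-0.262,0],
])

```text
t: 22.7
tool_pos: [0.4614, -0.0383, 0.0325]
tool_rot: [3.068, 0.653, 0.0]
contact_force: [1.4, -6.6, 1.8]
opening: 0.0146
```

```bash
python3 st.py
```

```text
t 22.70 p [ 0.4614 -0.0383  0.0325] handle -156.0 posang -155.0 r 0.1158  Frad 1.45 Ftan 6.63 Fz 1.79 Mz -0.180 torque 0.596 M [-0.82 -0.46 -0.18] op 0.0146
```

Call:
carry_out([
  [-0.04,0.12,0,0,0,-0.262,0],
  [-0.04,0.12,0,0,0,-0.262,0],
])

```text
t: 22.9
tool_pos: [0.4591, -0.0326, 0.0324]
tool_rot: [3.084, 0.572, -0.001]
contact_force: [-1.3, -7.6, 2.7]
opening: 0.0147
```

```bash
python3 st.py
```

```text
t 22.90 p [ 0.4591 -0.0326  0.0324] handle -159.0 posang -158.1 r 0.1156  Frad 3.97 Ftan 6.62 Fz 2.65 Mz -0.218 torque 0.556 M [-1.   -0.33 -0.22] op 0.0147
```

Call:
carry_out([
  [-0.06,0.11,0,0,0,-0.262,0],
  [-0.06,0.11,0,0,0,-0.262,0],
])

```text
t: 23.1
tool_pos: [0.457, -0.0267, 0.0326]
tool_rot: [3.098, 0.49, 0.004]
contact_force: [5.9, -5.5, -0.3]
opening: 0.0143
```

```bash
python3 st.py
```

```text
t 23.10 p [ 0.457  -0.0267  0.0326] handle -162.0 posang -161.1 r 0.1156  Frad -3.95 Ftan 7.04 Fz -0.32 Mz -0.293 torque 0.530 M [-0.66 -0.91 -0.29] op 0.0143
```

Call:
carry_out([
  [-0.05,0.11,0,0,0,-0.262,0],
  [-0.05,0.11,0,0,0,-0.262,0],
])

```text
t: 23.3
tool_pos: [0.4553, -0.0209, 0.0327]
tool_rot: [3.111, 0.409, 0.007]
contact_force: [8.3, -2.7, -2.2]
opening: 0.015
```

```bash
python3 st.py;python3 - <<'E'
from look import *
T,S=look("s4",(210,160,330,230),(240,180,340,255),3)
arc(-165,-125,8,.117);arc(-125,-80,9,.117);arc(-80,-50,6,.117);arc(-50,-24,5,.117)
E
```

```text
t 23.30 p [ 0.4553 -0.0209  0.0327] handle -165.0 posang -164.1 r 0.1155  Frad -7.30 Ftan 4.71 Fz -2.18 Mz -0.206 torque 0.345 M [-0.49 -1.28 -0.21] op 0.015
top scale 6 (210, 160, 330, 230)
side scale 8 (240, 180, 340, 255)
[0.12, -0.39, 0, 0, 0, 0.873, 0], [0.16, -0.38, 0, 0, 0, 0.873, 0], [0.19, -0.36, 0, 0, 0, 0.873, 0], [0.22, -0.34, 0, 0, 0, 0.873, 0], [0.25, -0.32, 0, 0, 0, 0.873, 0], [0.28, -0.30, 0, 0, 0, 0.873, 0], [0.30, -0.28, 0, 0, 0, 0.873, 0], [0.32, -0.25, 0, 0, 0, 0.873, 0], 
sum [ 0.04590488 -0.06555896]
[0.34, -0.22, 0, 0, 0, 0.873, 0], [0.36, -0.19, 0, 0, 0, 0.873, 0], [0.38, -0.16, 0, 0, 0, 0.873, 0], [0.39, -0.12, 0, 0, 0, 0.873, 0], [0.40, -0.09, 0, 0, 0, 0.873, 0], [0.40, -0.05, 0, 0, 0, 0.873, 0], [0.41, -0.02, 0, 0, 0, 0.873, 0], [0.41, 0.02, 0, 0, 0, 0.873, 0], [0.40, 0.05, 0, 0, 0, 0.873, 0], 
sum [ 0.08742528 -0.01938172]
[0.40, 0.09, 0, 0, 0, 0.873, 0], [0.39, 0.12, 0, 0, 0, 0.873, 0], [0.38, 0.16, 0, 0, 0, 0.873, 0], [0.36, 0.19, 0, 0, 0, 0.873, 0], [0.34, 0.22, 0, 0, 0, 0.873, 0], [0.32, 0.25, 0, 0, 0, 0.873, 0], 
sum [0.05488931 0.02559531]
[0.31, 0.29, 0, 0, 0, 0.908, 0], [0.29, 0.31, 0, 0, 0, 0.908, 0], [0.26, 0.34, 0, 0, 0, 0.908, 0], [0.22, 0.36, 0, 0, 0, 0.908, 0], [0.19, 0.38, 0, 0, 0, 0.908, 0], 
sum [0.03167867 0.04203901]
```

View pics/s4_top.png

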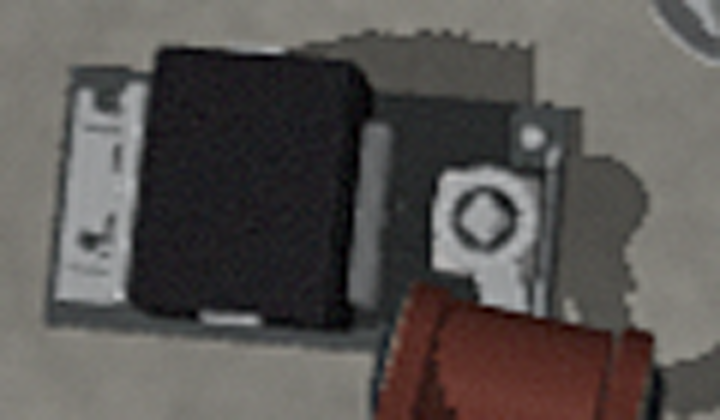

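View pics/s4_side.png

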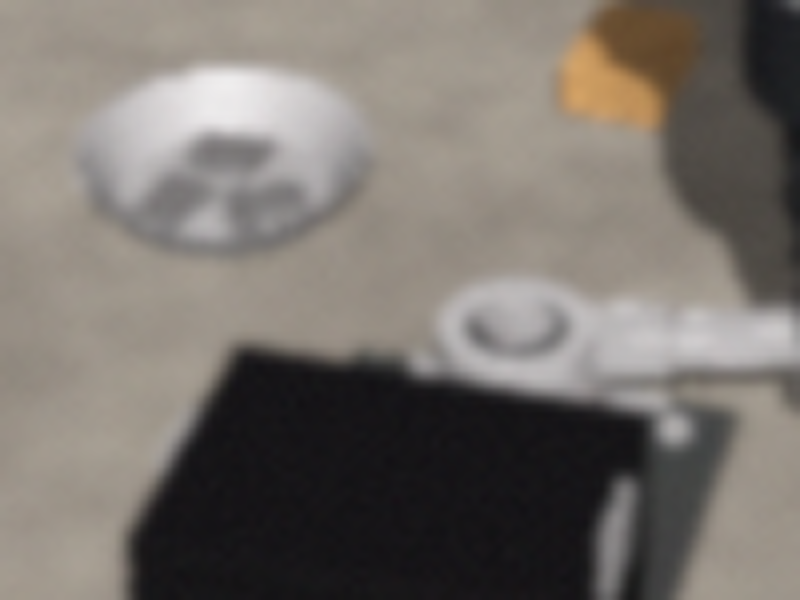

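Call:
carry_out([
  [0.16,-0.38,-0.02,0,0,0.873,0],
  [0.17,-0.37,0,0,0,0.873,0],
  [0.19,-0.36,0,0,0,0.873,0],
  [0.22,-0.34,0,0,0,0.873,0],
  [0.25,-0.32,0,0,0,0.873,0],
  [0.27,-0.29,0,0,0,0.873,0],
  [0.3,-0.27,0,0,0,0.873,0],
  [0.31,-0.25,0,0,0,0.873,0],
])

```text
t: 24.4
tool_pos: [0.5, -0.0853, 0.0318]
tool_rot: [2.783, 1.456, -0.003]
contact_force: [-1.3, -2.6, 5.3]
opening: 0.0148
```

```bash
sed -i 's/\.5664,\.0106/.567,.009/; s/\.117\*/.1157*/' st.py; python3 st.py
```

```text
t 24.40 p [ 0.5    -0.0853  0.0318] handle -124.8 posang -125.4 r 0.1156  Frad 2.84 Ftan 0.44 Fz 5.30 Mz -0.362 torque -0.312 M [ 0.14 -0.03 -0.36] op 0.0148
```

Call:
carry_out([
  [0.34,-0.22,0,0,0,0.873,0],
  [0.36,-0.19,0,0,0,0.873,0],
  [0.37,-0.16,0,0,0,0.873,0],
  [0.38,-0.12,0,0,0,0.873,0],
  [0.39,-0.09,0,0,0,0.873,0],
  [0.4,-0.05,0,0,0,0.873,0],
  [0.4,-0.02,0,0,0,0.873,0],
  [0.4,0.02,0,0,0,0.873,0],
  [0.4,0.05,0,0,0,0.873,0],
])

```text
t: 25.3
tool_pos: [0.5865, -0.1057, 0.032]
tool_rot: [2.013, 2.41, -0.005]
contact_force: [0.4, -5.9, 3.5]
opening: 0.0145
```

```bash
python3 st.py
```

```text
t 25.30 p [ 0.5865 -0.1057  0.032 ] handle -79.7 posang -80.3 r 0.1163  Frad 5.85 Ftan -0.63 Fz 3.45 Mz -0.199 torque -0.271 M [-0.28  0.06 -0.2 ] op 0.0145
```

Call:
carry_out([
  [0.4,0.11,0,0,0,0.873,0],
  [0.38,0.13,0,0,0,0.873,0],
  [0.37,0.16,0,0,0,0.873,0],
  [0.35,0.19,0,0,0,0.873,0],
  [0.34,0.22,0,0,0,0.873,0],
  [0.32,0.25,0,0,0,0.873,0],
  [0.3,0.29,0,0,0,0.908,0],
  [0.28,0.31,0,0,0,0.908,0],
  [0.25,0.33,0,0,0,0.908,0],
  [0.22,0.36,0,0,0,0.908,0],
  [0.19,0.38,0,0,0,0.908,0],
  [0,0,0.02,0,0,0,0],
])

```text
t: 26.5
tool_pos: [0.6727, -0.0373, 0.0328]
tool_rot: [0.642, 3.071, -0.008]
contact_force: [5.7, -6.8, 1.0]
opening: 0.0147
```

```bash
python3 st.py; python3 - <<'E'
from look import *
T,S=look("s5",(210,160,330,230),(240,180,340,255),3)
arc(-24,-50,8,.1157);arc(-50,-120,30,.1157)
E
```

```text
t 26.50 p [ 0.6727 -0.0373  0.0328] handle -23.6 posang -23.7 r 0.1154  Frad 7.93 Ftan -3.91 Fz 1.01 Mz 0.404 torque -0.048 M [-0.86 -0.56  0.4 ] op 0.0147
top scale 6 (210, 160, 330, 230)
side scale 8 (240, 180, 340, 255)
[-0.11, -0.24, 0, 0, 0, -0.567, 0], [-0.13, -0.23, 0, 0, 0, -0.567, 0], [-0.14, -0.22, 0, 0, 0, -0.567, 0], [-0.15, -0.21, 0, 0, 0, -0.567, 0], [-0.16, -0.21, 0, 0, 0, -0.567, 0], [-0.18, -0.20, 0, 0, 0, -0.567, 0], [-0.19, -0.19, 0, 0, 0, -0.567, 0], [-0.20, -0.17, 0, 0, 0, -0.567, 0], 
sum [-0.03132668 -0.04157191]
[-0.15, -0.12, 0, 0, 0, -0.407, 0], [-0.15, -0.11, 0, 0, 0, -0.407, 0], [-0.16, -0.11, 0, 0, 0, -0.407, 0], [-0.16, -0.10, 0, 0, 0, -0.407, 0], [-0.16, -0.09, 0, 0, 0, -0.407, 0], [-0.17, -0.09, 0, 0, 0, -0.407, 0], [-0.17, -0.08, 0, 0, 0, -0.407, 0], [-0.17, -0.07, 0, 0, 0, -0.407, 0], [-0.18, -0.06, 0, 0, 0, -0.407, 0], [-0.18, -0.06, 0, 0, 0, -0.407, 0], [-0.18, -0.05, 0, 0, 0, -0.407, 0], [-0.18, -0.04, 0, 0, 0, -0.407, 0], [-0.19, -0.04, 0, 0, 0, -0.407, 0], [-0.19, -0.03, 0, 0, 0, -0.407, 0], [-0.19, -0.02, 0, 0, 0, -0.407, 0], [-0.19, -0.01, 0, 0, 0, -0.407, 0], [-0.19, -0.00, 0, 0, 0, -0.407, 0], [-0.19, 0.00, 0, 0, 0, -0.407, 0], [-0.19, 0.01, 0, 0, 0, -0.407, 0], [-0.19, 0.02, 0, 0, 0, -0.407, 0], [-0.19, 0.03, 0, 0, 0, -0.407, 0], [-0.19, 0.03, 0, 0, 0, -0.407, 0], [-0.18, 0.04, 0, 0, 0, -0.407, 0], [-0.18, 0.05, 0, 0, 0, -0.407, 0], [-0.18, 0.06, 0, 0, 0, -0.407, 0], [-0.18, 0.06, 0, 0, 0, -0.407, 0], [-0.17, 0.07, 0, 0, 0, -0.407, 0], [-0.17, 0.08, 0, 0, 0, -0.407, 0], [-0.17, 0.08, 0, 0, 0, -0.407, 0], [-0.17, 0.09, 0, 0, 0, -0.407, 0], 
sum [-0.13222053 -0.0115678 ]
```

View pics/s5_top.png

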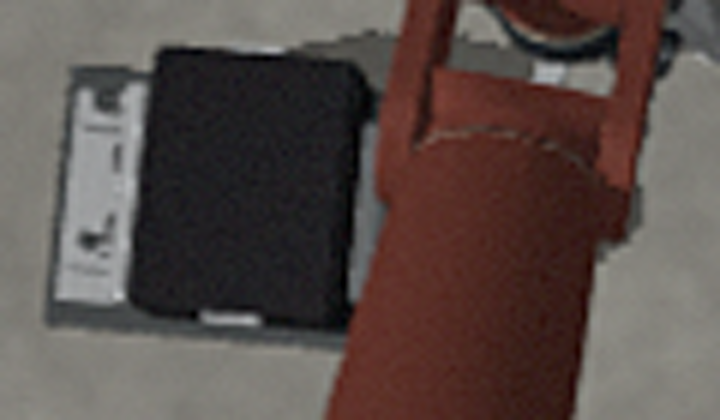

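Call:
carry_out([
  [-0.06,-0.26,0,0,0,-0.567,0],
  [-0.11,-0.24,0,0,0,-0.567,0],
  [-0.13,-0.23,0,0,0,-0.567,0],
  [-0.15,-0.21,0,0,0,-0.567,0],
  [-0.16,-0.21,0,0,0,-0.567,0],
  [-0.18,-0.2,0,0,0,-0.567,0],
])

```text
t: 27.4
tool_pos: [0.6513, -0.0709, 0.0322]
tool_rot: [1.162, 2.918, -0.005]
contact_force: [1.8, -4.4, 3.0]
opening: 0.015
```

```bash
python3 st.py
```

```text
t 27.40 p [ 0.6513 -0.0709  0.0322] handle -43.4 posang -43.5 r 0.1161  Frad 4.31 Ftan -2.00 Fz 3.04 Mz 0.453 torque 0.222 M [-0.25 -0.02  0.45] op 0.015
```

Call:
carry_out([
  [-0.12,-0.12,0,0,0,-0.36,0],
  [-0.13,-0.12,0,0,0,-0.36,0],
])

```text
t: 27.6
tool_pos: [0.6455, -0.0766, 0.0324]
tool_rot: [1.264, 2.874, -0.004]
contact_force: [4.2, -2.9, 2.1]
opening: 0.0146
```

```bash
python3 st.py
```

```text
t 27.60 p [ 0.6455 -0.0766  0.0324] handle -47.5 posang -47.5 r 0.1162  Frad 4.98 Ftan 1.12 Fz 2.09 Mz 0.454 torque 0.584 M [-0.1  -0.27  0.45] op 0.0146
```

Call:
carry_out([
  [-0.13,-0.11,0,0,0,-0.36,0],
  [-0.13,-0.11,0,0,0,-0.36,0],
])

```text
t: 27.8
tool_pos: [0.6391, -0.0821, 0.0324]
tool_rot: [1.367, 2.826, -0.003]
contact_force: [3.7, -3.1, 1.5]
opening: 0.015
```

```bash
python3 st.py
```

```text
t 27.80 p [ 0.6391 -0.0821  0.0324] handle -51.6 posang -51.6 r 0.1162  Frad 4.74 Ftan 1.03 Fz 1.49 Mz 0.387 torque 0.506 M [-0.11 -0.32  0.39] op 0.015
```

Call:
carry_out([
  [-0.12,-0.08,0,0,0,-0.3,0],
  [-0.12,-0.08,0,0,0,-0.3,0],
])

```text
t: 28.0
tool_pos: [0.6334, -0.0863, 0.0325]
tool_rot: [1.451, 2.782, -0.003]
contact_force: [4.7, -4.0, 1.2]
opening: 0.0145
```

```bash
python3 st.py
```

```text
t 28.00 p [ 0.6334 -0.0863  0.0325] handle -55.1 posang -55.1 r 0.1162  Frad 5.98 Ftan 1.52 Fz 1.22 Mz 0.307 torque 0.483 M [-0.34 -0.56  0.31] op 0.0145
```

Call:
carry_out([
  [-0.12,-0.08,0,0,0,-0.3,0],
  [-0.12,-0.08,0,0,0,-0.3,0],
])

```text
t: 28.2
tool_pos: [0.6275, -0.0902, 0.0325]
tool_rot: [1.534, 2.737, -0.003]
contact_force: [5.3, -4.6, 1.8]
opening: 0.0144
```

```bash
python3 st.py
```

```text
t 28.20 p [ 0.6275 -0.0902  0.0325] handle -58.5 posang -58.6 r 0.1162  Frad 6.68 Ftan 2.17 Fz 1.79 Mz 0.226 torque 0.477 M [-0.25 -0.51  0.23] op 0.0144
```

Call:
carry_out([
  [-0.12,-0.06,0,0,0,-0.3,0],
  [-0.12,-0.06,0,0,0,-0.3,0],
])

```text
t: 28.4
tool_pos: [0.6215, -0.0937, 0.0326]
tool_rot: [1.615, 2.69, -0.004]
contact_force: [3.8, -6.3, 1.9]
opening: 0.0146
```

```bash
python3 st.py
```

```text
t 28.40 p [ 0.6215 -0.0937  0.0326] handle -62.0 posang -62.0 r 0.1162  Frad 7.31 Ftan 0.35 Fz 1.90 Mz 0.272 torque 0.313 M [-0.55 -0.48  0.27] op 0.0146
```

Call:
carry_out([
  [-0.11,-0.09,0,0,0,-0.3,0],
  [-0.12,-0.08,0,0,0,-0.3,0],
])

```text
t: 28.6
tool_pos: [0.6152, -0.0968, 0.0323]
tool_rot: [1.698, 2.641, -0.001]
contact_force: [3.4, -2.1, 2.3]
opening: 0.0146
```

```bash
python3 st.py
```

```text
t 28.60 p [ 0.6152 -0.0968  0.0323] handle -65.5 posang -65.5 r 0.1163  Frad 3.30 Ftan 2.23 Fz 2.29 Mz 0.266 torque 0.524 M [ 0.05 -0.39  0.27] op 0.0146
```

Call:
carry_out([
  [-0.13,-0.06,0,0,0,-0.3,0],
  [-0.13,-0.06,0,0,0,-0.3,0],
])

```text
t: 28.8
tool_pos: [0.6089, -0.0995, 0.0323]
tool_rot: [1.776, 2.588, -0.0]
contact_force: [4.7, -3.5, 1.9]
opening: 0.0148
```

```bash
python3 st.py
```

```text
t 28.80 p [ 0.6089 -0.0995  0.0323] handle -68.9 posang -68.9 r 0.1163  Frad 4.91 Ftan 3.10 Fz 1.94 Mz 0.290 torque 0.649 M [-0.04 -0.68  0.29] op 0.0148
```

Call:
carry_out([
  [-0.13,-0.05,0,0,0,-0.3,0],
  [-0.13,-0.05,0,0,0,-0.3,0],
])

```text
t: 29.0
tool_pos: [0.6028, -0.1017, 0.0324]
tool_rot: [1.852, 2.533, 0.001]
contact_force: [6.4, -1.6, 0.2]
opening: 0.0145
```

```bash
python3 st.py
```

```text
t 29.00 p [ 0.6028 -0.1017  0.0324] handle -72.3 posang -72.1 r 0.1163  Frad 3.44 Ftan 5.64 Fz 0.21 Mz 0.486 torque 1.139 M [ 0.08 -0.87  0.49] op 0.0145
```

Call:
carry_out([
  [-0.13,-0.04,0,0,0,-0.3,0],
  [-0.13,-0.04,0,0,0,-0.3,0],
])

```text
t: 29.2
tool_pos: [0.5966, -0.1035, 0.0325]
tool_rot: [1.927, 2.477, 0.002]
contact_force: [6.5, -1.5, 0.4]
opening: 0.0149
```

```bash
python3 st.py
```

```text
t 29.20 p [ 0.5966 -0.1035  0.0325] handle -75.8 posang -75.3 r 0.1163  Frad 3.02 Ftan 5.98 Fz 0.41 Mz 0.623 torque 1.315 M [ 0.09 -1.    0.62] op 0.0149
```

Call:
carry_out([
  [0,0,0,0,0,0,0],
  [0,0,0,0,0,0,0],
])

```text
t: 29.4
tool_pos: [0.5965, -0.1035, 0.0325]
tool_rot: [1.925, 2.478, 0.002]
contact_force: [7.2, -2.7, 1.6]
opening: 0.0144
```

```bash
python3 st.py; python3 - <<'E'
from look import *
T,S=look("s6",(210,160,330,230),(240,180,340,255),3)
print(marks(S,"case_center")[:1],marks(S,"fence_face")[:1])
E
python3 st.py
```

```text
t 29.40 p [ 0.5965 -0.1035  0.0325] handle -75.7 posang -75.3 r 0.1163  Frad 4.44 Ftan 6.33 Fz 1.63 Mz 0.513 torque 1.245 M [-0.01 -0.87  0.51] op 0.0144
top scale 6 (210, 160, 330, 230)
side scale 8 (240, 180, 340, 255)
[(array([291.968, 253.68 ]), 0.71)] [(array([279.808, 270.2  ]), 0.95)]
t 29.80 p [ 0.5965 -0.1035  0.0324] handle -75.7 posang -75.3 r 0.1163  Frad 4.17 Ftan 5.87 Fz 0.86 Mz 0.485 torque 1.165 M [-0.09 -0.85  0.49] op 0.0149
```

View pics/s6_top.png

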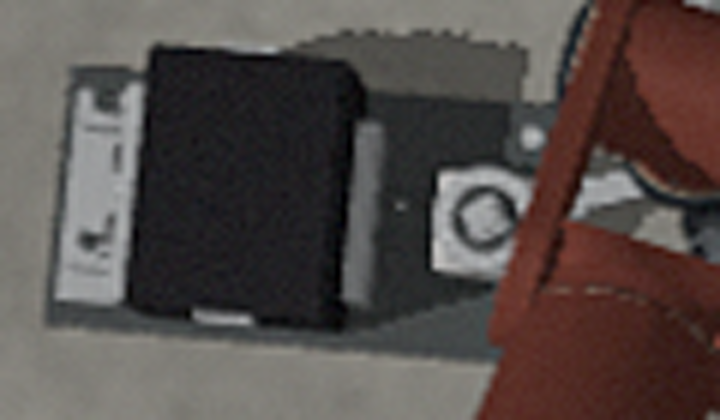

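Call:
carry_out([
  [0.1,0.01,0,0,0,0.2,0],
  [0.1,0.01,0,0,0,0.2,0],
  [0,0,0,0,0,0,0],
])

```text
t: 30.1
tool_pos: [0.6004, -0.1024, 0.032]
tool_rot: [1.878, 2.518, 0.0]
contact_force: [4.0, -1.5, 5.3]
opening: 0.0149
```

```bash
python3 st.py
```

```text
t 30.10 p [ 0.6004 -0.1024  0.032 ] handle -73.4 posang -73.3 r 0.1163  Frad 2.57 Ftan 3.46 Fz 5.32 Mz 0.415 torque 0.815 M [ 0.34 -0.39  0.41] op 0.0149
```

Call:
carry_out([
  [0.1,0.01,0.02,0,0,0.2,0],
  [0.1,0.02,0,0,0,0.2,0],
  [0,0,0,0,0,0,0],
])

```text
t: 30.4
tool_pos: [0.6046, -0.1011, 0.0319]
tool_rot: [-1.825, -2.554, 0.0]
contact_force: [-0.0, 2.1, 5.7]
opening: 0.0151
```

```bash
python3 st.py
```

```text
t 30.40 p [ 0.6046 -0.1011  0.0319] handle -71.1 posang -71.2 r 0.1164  Frad -1.98 Ftan 0.67 Fz 5.75 Mz 0.254 torque 0.331 M [0.58 0.05 0.25] op 0.0151
```

Call:
carry_out([
  [0.1,0.02,0.02,0,0,0.2,0],
  [0.1,0.02,0,0,0,0.2,0],
  [0,0,0,0,0,0,0],
])

```text
t: 30.7
tool_pos: [0.6089, -0.0997, 0.0318]
tool_rot: [-1.773, -2.589, 0.001]
contact_force: [-2.0, 2.9, 6.5]
opening: 0.0146
```

```bash
python3 st.py
```

```text
t 30.70 p [ 0.6089 -0.0997  0.0318] handle -68.8 posang -68.9 r 0.1165  Frad -3.37 Ftan -0.79 Fz 6.48 Mz 0.272 torque 0.180 M [0.95 0.43 0.27] op 0.0146
```

Call:
carry_out([
  [0,0,0.04,0,0,0,0],
  [0,0,0,0,0,0,0.3],
  [0,0,0,0,0,0,0.6],
  [0,0,0,0,0,0,0.8],
  [0,0,0,0,0,0,0.8],
  [0,0,0,0,0,0,0.8],
  [0,0,0,0,0,0,0.8],
])

```text
t: 31.4
tool_pos: [0.6101, -0.1009, 0.0336]
tool_rot: [1.777, 2.591, -0.0]
contact_force: [-0.0, 0.1, -0.1]
opening: 0.0683
```

```bash
python3 st.py
```

```text
t 31.40 p [ 0.6101 -0.1009  0.0336] handle -68.9 posang -68.6 r 0.1180  Frad -0.09 Ftan 0.02 Fz -0.11 Mz 0.003 torque 0.005 M [0.01 0.01 0.  ] op 0.0683
```

Released cleanly. I'll lift straight up, then move away from the case.

Call:
carry_out([
  [0,0,0.6,0,0,0,0.8],
  [0,0,1,0,0,0,0.8],
  [0,0,1,0,0,0,0.8],
  [0,0,1,0,0,0,0.8],
  [0,0,1,0,0,0,0.8],
  [-0.6,-1,1,0,0,0,0.8],
  [-0.6,-1,0.5,0,0,0,0.8],
  [-0.6,-1,0,0,0,0,0.8],
  [-0.6,-1,0,0,0,0,0.8],
  [-0.6,-1,0,0,0,0,0.8],
  [0,0,0,0,0,0,0.8],
])

```text
t: 32.5
tool_pos: [0.5339, -0.2283, 0.1876]
tool_rot: [1.78, 2.586, -0.001]
contact_force: [0.9, 1.0, -0.8]
opening: 0.0682
```

```bash
python3 st.py; python3 - <<'E'
from look import *
T,S=look("f",(210,140,350,245),(230,180,340,262),3)
E
```

```text
t 32.50 p [ 0.5339 -0.2283  0.1876] handle -69.1 posang -97.9 r 0.2396  Frad -0.62 Ftan 1.21 Fz -0.76 Mz 0.046 torque 0.187 M [0.07 0.06 0.05] op 0.0682
top scale 5 (210, 140, 350, 245)
side scale 7 (230, 180, 340, 262)
```

View pics/f_top.png

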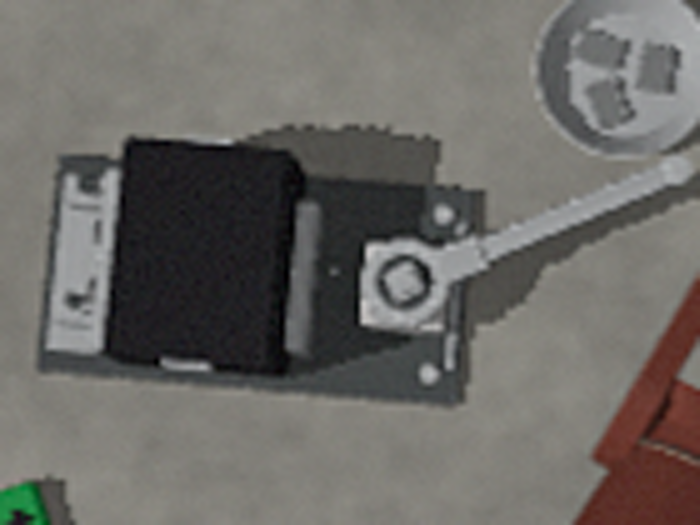

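View pics/f_side.png

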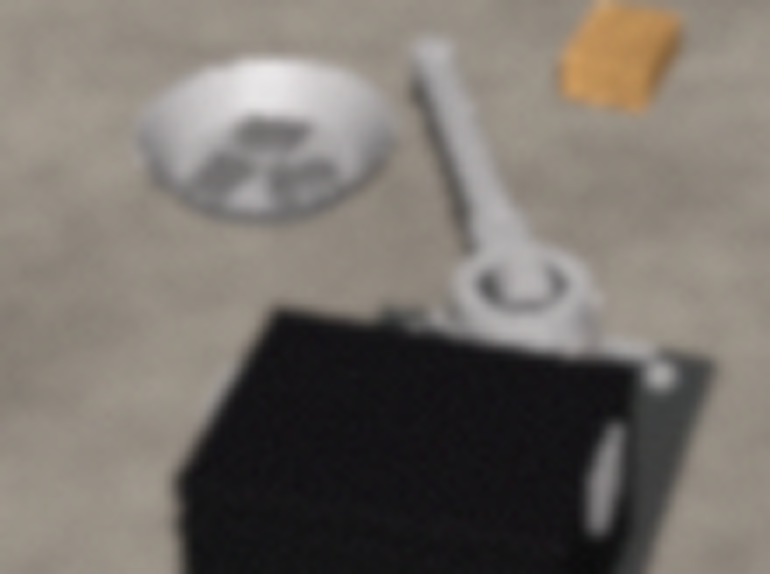

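```bash
python3 -c "
from station import ctrl
print(ctrl.get_obs()['t'],ctrl.finish_job())"
```

```text
the job is handed in; nothing more can be done
32.8 None
```

I took the steel wrench off the blocks, fitted it fully down over the spindle and clamped the case against the bumpers. Then I let go, leaving the wrench on the spindle, and handed the job in at 32.8 s. It took two clockwise strokes with one slip-back between them, without lifting the wrench off.

- **Fit:** the tool height put the bore's centre about 20 mm below the spindle top. The last pictures show the wrench level on the housing with the spindle tip inside the bore.
- **Clamping:** the turning force held at about 0.5 Nm while the case slid, then rose to a measured peak of 1.3 Nm. That is about 95 N at the jaw, settling to about 85 N. The readings are noisy by about 0.1 Nm (10 N) and were only taken between moves.
- **Release:** I eased the handle back to almost no load before opening the gripper. The force on the tool then read zero, and the arm backed away clear of everything.
- **Not checked:** I could not measure the force left on the case after release. I expect 35 to 50 N from the spindle's holding torque, and at that resolution the pictures only show the case staying put.
- **Measurements that disagreed:** the first camera and arm estimates of the bore's position differed by up to 4 mm, and the first try at lowering the wrench touched the spindle's shoulder. Feeling for the spindle tip from each side gave the true centre, and the wrench then went down.

The dish and the console look unmoved in the last picture, though only a corner of the console is in that crop.

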